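# Latch two strap-die cassettes into the bench rack

## Task

Load both strap-die cassettes into the rack, each in the bay of its own colour: tilt it to slide the tongue under the bay's fixed lip, rest the heel on the latch, then gently press the latch's thumb pad so the cassette drops flat, and let the latch snap shut over the heel. Leave both cassettes fully home, flat and latched, and do not knock over or push away the glue bottle, tape roll or pen pot.

Things in the scene. Friction and masses are not known exactly. Their poses are not given: they have to be found in the camera images.
- cassette_gold: golden-yellow strap-die cassette, loose, 0.25-0.5 kg. Origin: centre of underside; x runs from toe to heel, -65 to +65 mm; z up. Main block x -45 to +65, 56 mm wide, 20 mm thick. Starts flat on the bench, toe towards the robot (yaw within 0.4).
- cassette_gold_grip (a point): centre of the black grip rib on the cassette's deck, 5 mm towards the heel from the origin, 40 mm above the underside, axes as the cassette's. Rib: 60 mm long in x, 14 mm wide in y (pinch it across y), z 20 to 50 mm above the underside.
- cassette_gold_toe (a point): toe end of the cassette at its underside (x -65 mm). The toe is a bare aluminium tongue, x -65 to -45 mm, 40 mm wide, only 10 mm thick.
- cassette_teal: green strap-die cassette, loose, 0.25-0.5 kg. Origin: centre of underside; x runs from toe to heel, -65 to +65 mm; z up. Main block x -45 to +65, 56 mm wide, 20 mm thick. Starts flat on the bench, toe towards the robot (yaw within 0.4).
- cassette_teal_grip (a point): centre of the black grip rib on the cassette's deck, 5 mm towards the heel from the origin, 40 mm above the underside, axes as the cassette's. Rib: 60 mm long in x, 14 mm wide in y (pinch it across y), z 20 to 50 mm above the underside.
- cassette_teal_toe (a point): toe end of the cassette at its underside (x -65 mm). The toe is a bare aluminium tongue, x -65 to -45 mm, 40 mm wide, only 10 mm thick.
- rack: grey two-bay rack fixed to the bench; place and yaw (within 0.25) vary. Origin: centre of underside; x from the lips (robot side) to the latches (far side). Base 30 mm high = bay floor. Golden-yellow bay centred at y +55 mm, green at y -55 mm. Aluminium side cheeks 63 mm apart, 18 mm above the floor, x -50 to +45; two end posts per bay from x +67 mm, 22 mm above the floor, the latch between them.
- seat_gold (a point): point on the floor of the golden-yellow bay, axes as the rack's: a fully home cassette has its origin here (to 2 or 3 mm, free play) and its axes parallel.
- lip_gold (a point): middle of the lower edge of the golden-yellow fixed lip, 55 mm from the seat towards the robot (rack x -55), 18 mm above the bay floor; axes as the rack's. Lip 6 mm thick, 74 mm wide; 12 mm behind its edge is the toe wall (x -67). The tongue goes under it tilted, heel up (14 to 20 degrees fits).
- pad_gold (a point): centre of the top of the golden-yellow bay's latch thumb pad (26 mm in x, 36 mm in y), 122 mm from the seat along rack x, 32 mm above the bench, on an arm swinging about the hinge 50 mm nearer the bay and 20 mm lower. Pressing it down opens the latch: 3 to 10 N, 15 to 18 mm of travel, more with a heel resting on it; it springs back when let go.
- latch_gold (a joint): sprung latch, rad: 0 shut, 0.36 fully open; hinge along rack y, at rack x 72, 12 mm above the bench. Shut, its steel nose (26 mm wide) overhangs the bay from x 67 to 56, 21.5 to 29.5 mm above the bay floor. Its flat top carries a tilted cassette's heel (14 degrees) and does not yield to pushing down. From about 0.3 rad a heel on it drops into the bay.
- seat_teal (a point): point on the floor of the green bay, axes as the rack's: a fully home cassette has its origin here (to 2 or 3 mm, free play) and its axes parallel.
- lip_teal (a point): middle of the lower edge of the green fixed lip, 55 mm from the seat towards the robot (rack x -55), 18 mm above the bay floor; axes as the rack's. Lip 6 mm thick, 74 mm wide; 12 mm behind its edge is the toe wall (x -67). The tongue goes under it tilted, heel up (14 to 20 degrees fits).
- pad_teal (a point): centre of the top of the green bay's latch thumb pad (26 mm in x, 36 mm in y), 122 mm from the seat along rack x, 32 mm above the bench, on an arm swinging about the hinge 50 mm nearer the bay and 20 mm lower. Pressing it down opens the latch: 3 to 10 N, 15 to 18 mm of travel, more with a heel resting on it; it springs back when let go.
- latch_teal (a joint): sprung latch, rad: 0 shut, 0.36 fully open; hinge along rack y, at rack x 72, 12 mm above the bench. Shut, its steel nose (26 mm wide) overhangs the bay from x 67 to 56, 21.5 to 29.5 mm above the bay floor. Its flat top carries a tilted cassette's heel (14 degrees) and does not yield to pushing down. From about 0.3 rad a heel on it drops into the bay.
- glue_bottle: bystander: amber glue bottle with orange cap, 60 mm across, 155 mm tall; origin centre of underside.
- tape_roll: bystander: paper tape roll lying flat, 90 mm across, 30 mm high; origin centre of underside.
- pen_pot: bystander: clear pot with pens, 68 mm across, 135 mm tall; origin centre of underside.
Things that resemble listed ones, but are neither listed nor needed, are in the scene too. Several things look just like the cassette_gold: the one meant starts nearest to the robot's base.

How it is judged:
At the end, for the whole second after the job is handed in: Each cassette lies in the bay of its colour: origin within 7 mm (x), 6 mm (y) of the seat point and less than 4 mm above it, level within 0.05 rad, square to the rack within 0.12 rad, at rest, tongue under the lip, and both latches shut (below 0.05 rad) over the heels (x of cassette_gold in the frame of seat_gold between -0.007 and 0.007 m and y of cassette_gold in the frame of seat_gold between -0.006 and 0.006 m and z of cassette_gold in the frame of seat_gold below 0.004 m and angle between each of cassette_gold, cassette_teal's own z axis and vertical below 0.05 rad and angle between the x axis of each of cassette_gold, cassette_teal and the x axis of rack, either way round below 0.12 rad and value of joint each of latch_gold, latch_teal below 0.05 rad and linear speed of each of cassette_gold, cassette_teal below 0.02 m/s and x of cassette_teal in the frame of seat_teal between -0.007 and 0.007 m and y of cassette_teal in the frame of seat_teal between -0.006 and 0.006 m and z of cassette_teal in the frame of seat_teal below 0.004 m); the robot touches nothing.
It fails at once if the glue bottle is pushed more than 30 mm away or tipped over (distance of glue_bottle from where it was at the start of the episode above 0.03 m or angle between glue_bottle's own z axis and vertical above 0.4 rad).
It fails at once if the tape roll is pushed more than 30 mm away or tipped over (distance of tape_roll from where it was at the start of the episode above 0.03 m or angle between tape_roll's own z axis and vertical above 0.4 rad).
It fails at once if the pen pot is pushed more than 30 mm away or tipped over (distance of pen_pot from where it was at the start of the episode above 0.03 m or angle between pen_pot's own z axis and vertical above 0.4 rad).
It fails at once if the fingers press on the rack or its latches with over 30 N (contact force between the fingers and rack above 30 N).
It also fails if it takes over 64 s, if anything falls off the work surface, if the arm or the gripper's body presses on something with over 40 N, if the wrist force passes 120 N, or if a joint passes its speed limit or range.

## Robot

A 7-joint arm with a two-finger parallel gripper is mounted at the origin on the work surface. World frame = base frame: x ahead of the robot, y to its left, z up, the work surface at z = 0. Lengths are in m, angles in rad, forces in N, time in s.
With the tool pointing down it reaches from about 0.35 to 0.9 m from the base axis. Payload 8.1 kg.
Tool frame: the origin (TCP) lies at the centre of the arm's flange, where the gripper is bolted on; the fingertips stand 178 mm ahead of it and the grasp point (between the pads) lies 159 mm ahead of it; z points along the fingers, y is the line along which they close (so a half turn about z gives the same grasp; the last joint's range is limited). The gripper opens to 92 mm and grips with 3 to 60 N. Pads are 19 mm wide; open, the fingers measure 130 mm over their backs; the gripper's body (75 mm by 190 mm) begins 47 mm behind the grasp point.
Start: joints at [-1.313, 0.434, 0.025, 1.573, -0.012, 1.134, -0.075], TCP at [0.221, 0.585, 0.405] pointing down, gripper open.
Joint ranges: [-2.62, 2.62], [-0.44, 2.09], [-1.27, 1.32], [0.08, 2.57], [-1.32, 4.46], [0.12, 2], [-2.74, 2.74]. Speed limits (rad/s): [2.22, 2.22, 3.01, 3.01, 3.14, 3.14, 3.14].

## Interface

Orientations are given as a rotation vector (axis times angle).
In Python, from cell import arm gives the robot as it stands. The module is installed in compiled form; this text tells all that it offers.
- The arm moves only by the shell command python3 -m inch 'ROWS' [FORCE]. ROWS is text: rows parted by semicolons, each of 5 numbers parted by spaces: the shift along the tool's x, y, z in m, then the turn about the tool's z in rad, then the finger opening in m, from 0 to 0.0918. In form: x y z roll fingers; .... A call has 1 to 5 rows; each row is the pose to reach, as a shift and turn from the pose commanded when the call began, along the tool's axes at that moment; what a row does not reach only later rows make up. A row lasts 1/10 s, in which the tool goes at most 50 mm and 8.59 degrees, less where a joint would pass 70% of its speed; a pose out of reach is approached as far as the arm can. A call with a gripper value outside its range is refused whole. The fingers move at their own pace and stop on an object; FORCE is the grip in N (left out, the last holds). Time passes only in rows, so rows that repeat a pose let the fingers close. It gives the time, the measured TCP pose, the force, the opening and the grip force at its end, in the units of the state.
- arm.observe(): the state, without advancing time (a new reading comes with each control period).
- arm.get_image(name): name is "scene" or "top" or "wrist"; returns the picture (480x640x3 uint8, red, green, blue); there is no depth.
- arm.get_calibration(name): a dict with "intrinsics" (3x3 intrinsics, pixels), "pose" (4x4, takes a point from camera to world coordinates). Camera axes: x right, y up, looking along -z (the intrinsics and any distortion apply to the point x, -y, -z); pixel columns grow to the right and rows downward; lengths in m; the calibration is good to about 2 mm. A picture is of the moment at which its call begins: read the wrist's pose just before it. get_calibration takes no time and is no camera call; for the wrist camera it gives the pose at the moment of the call.
- arm.sign_off(): hands the job in; it is judged then, once.
Trained networks look in the newest picture that a camera, given by its name, has taken for a name from the list of things; names that differ only in an ending like _2 or _b are one class to them, and where a whole thing is asked for, a point or a joint stands for the part that bears it (a point fixed in the world has none). Each returns a list of dicts, best first, with "conf" (0 to 1); they miss things now and then, are a little off and sometimes report something else, mostly with a low value. They report only what shows in the picture. A call takes as long as a camera call. They do not tell look-alikes from the thing itself.
- arm.look_for(camera, query): "point" ([row, column] in pixels, amid what is visible of it).
- arm.silhouettes(camera, query): "region" (480x640 bool, what is visible of it) and "point" ([row, column] in pixels, amid what is visible of it).
- arm.place_of(camera, query): "point" ([row, column] in pixels: a listed point, or the origin of a listed thing).
The state is a dict: "clock": time; "joints": joint angles; "dq": joint speeds; "joint_efforts": joint torques, N m; "position": TCP position; "ee_rot": TCP orientation; "force": force on the tool from outside, world axes, zero at the start; "ft_torque": the same for the moment, N m; "width": opening from 0.0 (shut) to 1.0 (fully open); "gripper_force": force on a finger pad.
Only numpy, scipy, OpenCV 4.12 (cv2) and the standard library are available. Lean on these libraries where they do the work, as an engineer would, in place of code of your own. Each camera call takes 0.05 s, during which the arm holds its last target. There are 200 camera calls.

## Working session

There is one attempt and no reset: what is moved stays moved. The work goes in short steps, Python scripts to look and compute and a shell command to move; the robot and the scene stay as the last step left them, time stands still between calls to the robot, and variables do not carry over. Pictures are saved under pics/ and viewed, at most 10 in all, crops included, and the job is handed in when it is done.

```bash
mkdir -p pics; cat > h.py <<'E'
import numpy as np, cv2
from cell import arm
from scipy.spatial.transform import Rotation as R
def ray(cam,rc,z):
    c=arm.get_calibration(cam);K=np.array(c["intrinsics"]);T=np.array(c["pose"])
    p=np.linalg.inv(K)@[rc[1],rc[0],1.];d=T[:3,:3]@[p[0],-p[1],-p[2]];o=T[:3,3]
    return o+d*(z-o[2])/d[2]
def proj(cam,P):
    c=arm.get_calibration(cam);K=np.array(c["intrinsics"]);T=np.array(c["pose"])
    q=T[:3,:3].T@(np.array(P)-T[:3,3]);q=K@[q[0],-q[1],-q[2]];return q[1]/q[2],q[0]/q[2]
def snap(cam,name,draw=()):
    im=cv2.cvtColor(arm.get_image(cam),cv2.COLOR_RGB2BGR)
    for P in draw:
        r,c=proj(cam,P);cv2.circle(im,(int(c),int(r)),3,(255,0,255),1)
    cv2.imwrite("pics/"+name,im)
E
python3 - <<'E'
from h import *
s=arm.observe();print({k:np.round(v,3) for k,v in s.items()},R.from_rotvec(s["ee_rot"]).as_matrix().round(3))
snap("scene","s0.png");snap("top","t0.png")
Z=dict(cassette_gold=0,cassette_gold_grip=.04,cassette_gold_toe=0,cassette_teal=0,cassette_teal_grip=.04,cassette_teal_toe=0,rack=0,seat_gold=.03,seat_teal=.03,lip_gold=.048,lip_teal=.048,pad_gold=.032,pad_teal=.032,glue_bottle=0,tape_roll=0,pen_pot=0)
for cam in("top","scene"):
  arm.get_image(cam)
  for k,z in Z.items():
    print(cam,k,[(round(d["conf"],2),np.round(d["point"]).astype(int).tolist(),ray(cam,d["point"],z)[:2].round(3).tolist()) for d in arm.place_of(cam,k)[:4]])
E
```

```text
{'clock': np.float64(0.0), 'joints': array([-1.313,  0.435,  0.025,  1.574, -0.012,  1.134, -0.075]), 'dq': array([ 0.001,  0.   , -0.   , -0.   ,  0.001,  0.001, -0.   ]), 'joint_efforts': array([-0.0000e+00, -6.6785e+01,  9.8500e-01, -3.1448e+01, -6.1000e-02,
        4.3000e-02,  0.0000e+00]), 'position': array([0.221, 0.585, 0.404]), 'ee_rot': array([-5.64e-01, -3.09e+00,  3.00e-03]), 'force': array([0.173, 0.5  , 0.474]), 'ft_torque': array([-0.043, -0.008, -0.004]), 'gripper_force': np.float64(0.0), 'width': np.float64(0.998)} [[-0.936  0.353 -0.   ]
 [ 0.353  0.936 -0.002]
 [-0.    -0.002 -1.   ]]
top cassette_gold [(0.86, [150, 416], [0.725, -0.263]), (0.66, [241, 426], [0.526, -0.289])]
top cassette_gold_grip [(0.96, [143, 423], [0.731, -0.27]), (0.56, [235, 428], [0.537, -0.282])]
top cassette_gold_toe [(0.83, [264, 414], [0.477, -0.264]), (0.56, [176, 403], [0.668, -0.236])]
top cassette_teal [(0.67, [260, 349], [0.48, -0.123])]
top cassette_teal_grip [(0.97, [258, 353], [0.485, -0.127]), (0.65, [262, 351], [0.477, -0.123])]
top cassette_teal_toe [(0.84, [292, 346], [0.412,
[... 1027 characters left out ...]
.131])]
scene cassette_teal_toe [(0.95, [221, 271], [0.41, -0.114])]
scene rack [(0.91, [236, 397], [0.511, 0.158]), (0.74, [281, 207], [0.532, -0.273])]
scene seat_gold [(0.72, [222, 419], [0.502, 0.207])]
scene seat_teal [(0.95, [233, 368], [0.506, 0.089]), (0.28, [220, 272], [0.427, -0.113])]
scene lip_gold [(0.93, [195, 411], [0.439, 0.205])]
scene lip_teal [(0.8, [210, 366], [0.456, 0.095])]
scene pad_gold [(0.83, [271, 432], [0.625, 0.197]), (0.23, [234, 396], [0.521, 0.148])]
scene pad_teal [(0.84, [284, 387], [0.636, 0.096])]
scene glue_bottle [(0.81, [327, 294], [0.675, -0.107])]
scene tape_roll [(0.57, [214, 196], [0.351, -0.282])]
scene pen_pot [(0.69, [346, 382], [0.751, 0.057])]
```

View pics/s0.png

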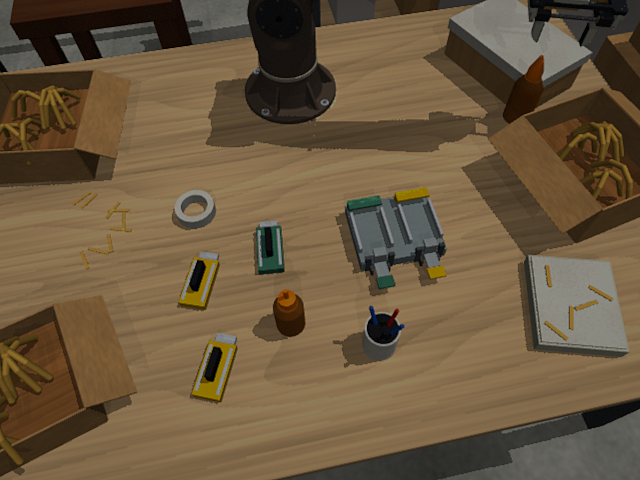

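View pics/t0.png

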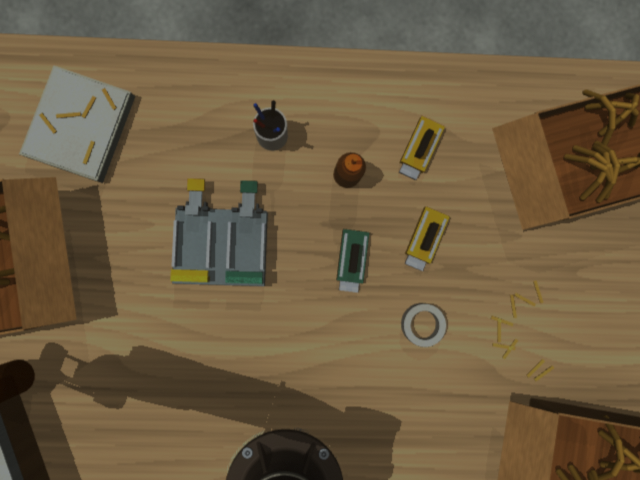

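The scene view shows the near gold at about (284,203), teal at (248,268) and the rack at (236,397). A second gold sits further away at (364,218). The top view agrees: bottle at (174,346), pot at (134,269) and tape at (324,420), all clear of the cassettes.

```bash
cat >> h.py <<'E'
def go(x,y,z,yaw):
    "tool-frame shift + roll for TCP target; yaw = world yaw of the tool's -x axis"
    s=arm.observe();M=R.from_rotvec(s["ee_rot"]).as_matrix()
    d=M.T@(np.array([x,y,z])-s["position"]);cur=np.arctan2(-M[1,0],-M[0,0])
    r=-(yaw-cur);r=(r+np.pi)%(2*np.pi)-np.pi
    print("shift",d.round(4),"roll",round(r,3),"| pos",np.round(s["position"],4),"yaw",round(cur,4),"t",s["clock"],"F",np.round(s["force"],1),"w",round(float(s["width"]),3),"gf",round(float(s["gripper_force"]),1))
E
python3 -c "
from h import *
go(.47,.155,.42,-.03)"
```

```text
shift [-0.385  -0.3141 -0.0153] roll -0.331 | pos [0.2206 0.5848 0.4048] yaw -0.3608 t 1.8 F [-0.2  0.3  0.4] w 1.0 gf 0.0
```

```bash
python3 -m inch '-0.038 -0.031 0 -0.066 0.09; -0.077 -0.063 0 -0.13 0.09; -0.115 -0.094 0 -0.2 0.09; -0.154 -0.126 -0.01 -0.26 0.09; -0.19 -0.157 -0.015 -0.33 0.09'; python3 -c "
from h import *
go(.47,.155,.42,-.03)"
```

```text
clock: 2.3
position: [0.3438, 0.369, 0.4203]
ee_rot: [0.045, 3.141, 0.001]
force: [2.9, 0.1, 1.3]
width: 0.983
gripper_force: 0.0
shift [-0.1322 -0.2103  0.0003] roll 0.002 | pos [0.3438 0.369  0.4203] yaw -0.0285 t 2.3 F [2.9 0.1 1.3] w 0.983 gf 0.0
```

```bash
python3 -m inch '-0.027 -0.042 0 0 0.09; -0.053 -0.084 0 0 0.09; -0.08 -0.126 0 0 0.09; -0.106 -0.168 0 0 0.09; -0.132 -0.21 0 0 0.09'; python3 - <<'E'
from h import *
snap("wrist","w0.png")
go(.47,.155,.42,-.03)
c=arm.get_calibration("wrist");print(np.round(c["pose"],3),ray("wrist",[240,320],.03),[ray("wrist",p,.03)[:2].round(3) for p in([0,0],[0,639],[479,0],[479,639])])
Z=dict(seat_gold=.03,seat_teal=.03,lip_gold=.048,lip_teal=.048,pad_gold=.032,pad_teal=.032,rack=0)
for k,z in Z.items():
    print(k,[(round(d["conf"],2),np.round(d["point"]).astype(int).tolist(),ray("wrist",d["point"],z)[:2].round(4).tolist()) for d in arm.place_of("wrist",k)[:4]])
E
```

```text
clock: 2.8
position: [0.4691, 0.1549, 0.4201]
ee_rot: [0.048, 3.14, 0.001]
force: [1.9, 0.8, -0.2]
width: 0.98
gripper_force: 0.0
shift [0.003  0.008  0.0003] roll -0.01 | pos [0.4727 0.1469 0.4203] yaw -0.04 t 2.85 F [ 3.3 -7.6  0.9] w 0.981 gf 0.0
[[ 0.041 -0.967 -0.252  0.406]
 [ 0.999  0.039  0.013  0.151]
 [-0.003 -0.252  0.968  0.401]
 [ 0.     0.     0.     1.   ]] [0.50540716 0.14613187 0.03      ] [array([ 0.288, -0.111]), array([0.31 , 0.418]), array([ 0.773, -0.23 ]), array([0.8  , 0.496])]
seat_gold [(0.71, [236, 315], [0.4995, 0.1453]), (0.63, [244, 372], [0.51, 0.1996])]
seat_teal [(0.59, [246, 259], [0.505, 0.0953])]
lip_gold [(0.86, [190, 374], [0.4511, 0.2062])]
lip_teal [(0.74, [195, 253], [0.4519, 0.1002]), (0.18, [236, 15], [0.4817, -0.1184])]
pad_gold [(0.79, [357, 372], [0.625, 0.2094])]
pad_teal [(0.58, [362, 265], [0.6271, 0.0992]), (0.38, [218, 43], [0.4698, -0.0998])]
rack [(0.74, [236, 315], [0.5029, 0.1542])]
```

View pics/w0.png

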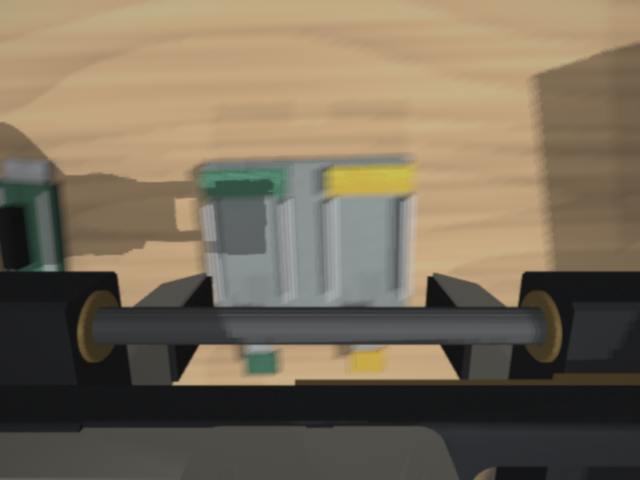

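The wrist view shows the rack with the green bay on the left (lip 190,250) and gold on the right (lip 180,370). It is blurred because the arm was still settling, so I'll hold and measure again.

```bash
python3 -m inch '0 0 0 0 0.09; 0 0 0 0 0.09; 0 0 0 0 0.09'; cat > rack.py <<'E'
from h import *
from scipy.optimize import least_squares
B=dict(seat_gold=(0,.055,.03),seat_teal=(0,-.055,.03),lip_gold=(-.055,.055,.048),lip_teal=(-.055,-.055,.048),pad_gold=(.122,.055,.032),pad_teal=(.122,-.055,.032),rack=(0,0,0))
obs=[]
def add(cam,k,z=None):
    for d in arm.place_of(cam,k)[:2]:
        w=ray(cam,d["point"],B[k][2])[:2]
        if d["conf"]>.4: obs.append((cam,k,w))
for i in range(2):
  arm.get_image("wrist")
  for k in B: add("wrist",k)
for cam in("top","scene"):
  arm.get_image(cam)
  for k in B: add(cam,k)
def res(p,full=False):
    c,s=np.cos(p[2]),np.sin(p[2]);e=[]
    for cam,k,w in obs:
        b=B[k];e.append(w-np.array([p[0]+c*b[0]-s*b[1],p[1]+s*b[0]+c*b[1]]))
    return np.array(e) if full else np.ravel(e)
r=least_squares(res,[.51,.155,-.03],loss="soft_l1",f_scale=.003)
print("rack",r.x.round(4))
for o,e in zip(obs,res(r.x,True)): print(o[0],o[1],(e*1000).round(1))
E
python3 rack.py; python3 -c "
from h import *
go(.46,-.13,.42,-.16)"
```

```text
clock: 3.5
position: [0.4683, 0.1573, 0.4197]
ee_rot: [0.047, 3.141, 0.0]
force: [0.4, -0.1, -0.3]
width: 0.981
gripper_force: 0.0
rack [0.506  0.1494 0.0049]
wrist seat_gold [ 1.2 -1.3]
wrist seat_teal [-0.3  2. ]
wrist seat_teal [ -33.2 -200. ]
wrist lip_teal [1.  1.3]
wrist pad_gold [ 2.8 -1.5]
wrist pad_teal [ 0.9 -0.8]
wrist rack [-52.  -64.3]
wrist rack [ 1.3 -1.6]
wrist seat_gold [1.6 0.5]
wrist seat_teal [-1.9  2.1]
wrist lip_gold [-0.6  2.2]
wrist lip_teal [ 1.7 -0.3]
wrist pad_gold [-2.6  1.1]
wrist pad_gold [  -0.2 -109.9]
wrist pad_teal [-0.4 -0.7]
wrist rack [ 0.5 -0.5]
top seat_gold [ 3.9 -2.4]
top seat_teal [4.  4.4]
top lip_teal [ 1.9 -4.2]
top lip_teal [168.3 107.6]
top pad_gold [-6.6  3.1]
top pad_teal [4.1 8.4]
top rack [-2.7  2.1]
scene seat_gold [-2.9  2. ]
scene seat_teal [-6.6 -3.1]
scene lip_gold [-7.5 -1.8]
scene lip_teal [1.7 5.6]
scene pad_gold [-0.6 -2.9]
scene pad_teal [ 8.4 -2.8]
scene rack [-2.2 11.2]
shift [-0.0004 -0.2869 -0.0003] roll 0.129 | pos [0.4684 0.1568 0.4197] yaw -0.0309 t 5.1 F [ 0.5 -0.4 -0.6] w 0.974 gf 0.0
```

```bash
python3 -m inch '0 -0.057 0 0.03 0.09; 0 -0.115 0 0.06 0.09; 0 -0.172 0 0.1 0.09; 0 -0.22 0 0.13 0.09; 0 -0.25 0 0.13 0.09' && python3 -m inch '0 -0.025 0 0 0.09; 0 -0.035 0 0 0.09; 0 -0.035 0 0 0.09; 0 -0.035 0 0 0.09;0 -0.035 0 0 0.09'; python3 - <<'E'
from h import *
snap("wrist","w1.png")
for i in range(2):
  arm.get_image("wrist")
  for k,z in dict(cassette_teal=0,cassette_teal_grip=.04,cassette_teal_toe=0,cassette_gold=0,cassette_gold_grip=.04,cassette_gold_toe=0).items():
    print(k,[(round(d["conf"],2),np.round(d["point"]).astype(int).tolist(),ray("wrist",d["point"],z)[:2].round(4).tolist()) for d in arm.place_of("wrist",k)[:3]])
d=arm.silhouettes("wrist","cassette_teal")[0];m=d["region"]
print(d["conf"],m.sum())
im=cv2.imread("pics/w1.png")
cs,_=cv2.findContours(m.astype("uint8"),cv2.RETR_EXTERNAL,cv2.CHAIN_APPROX_NONE);cv2.drawContours(im,cs,-1,(255,0,255),1);cv2.imwrite("pics/w1b.png",im)
go(.486,-.128,.42,-.16)
E
```

```text
clock: 5.6
position: [0.4602, -0.095, 0.42]
ee_rot: [0.254, 3.131, 0.0]
force: [1.6, -0.3, -0.1]
width: 0.984
gripper_force: 0.0
clock: 6.1
position: [0.4555, -0.1259, 0.4196]
ee_rot: [-0.248, -3.132, -0.001]
force: [0.6, -0.8, 0.2]
width: 0.985
gripper_force: 0.0
cassette_teal [(0.85, [226, 319], [0.4796, -0.1292])]
cassette_teal_grip []
cassette_teal_toe []
cassette_gold []
cassette_gold_grip [(0.72, [225, 560], [0.5049, 0.0909])]
cassette_gold_toe [(0.88, [240, 190], [0.4726, -0.2643])]
cassette_teal [(0.96, [224, 320], [0.4772, -0.1295])]
cassette_teal_grip [(0.6, [242, 323], [0.4855, -0.1274]), (0.29, [166, 572], [0.4527, 0.1025])]
cassette_teal_toe [(0.92, [161, 316], [0.4138, -0.1227])]
cassette_gold []
cassette_gold_grip []
cassette_gold_toe [(0.88, [238, 192], [0.4703, -0.2624]), (0.56, [241, 322], [0.4955, -0.1302])]Traceback (most recent call last):
  File "<stdin>", line 7, in <module>
IndexError: list index out of range
```

```bash
python3 - <<'E'
from h import *
P=[]
for yaw in(-.1,):
  c,s=np.cos(yaw),np.sin(yaw);o=np.array([.4785,-.1293])
  for x in(-.065,-.045,.065):
    for y in(-.028,.028): P.append([o[0]+c*x-s*y,o[1]+s*x+c*y,0 if x==-.065 else .02])
  for x in(-.025,.035):
    for y in(-.007,.007): P.append([o[0]+c*x-s*y,o[1]+s*x+c*y,.05])
snap("wrist","w2.png",P)
im=cv2.imread("pics/w2.png")[120:300,240:400];cv2.imwrite("pics/w2c.png",cv2.resize(im,None,fx=4,fy=4)[:600])
E
```

```text
(no output)
```

View pics/w2c.png

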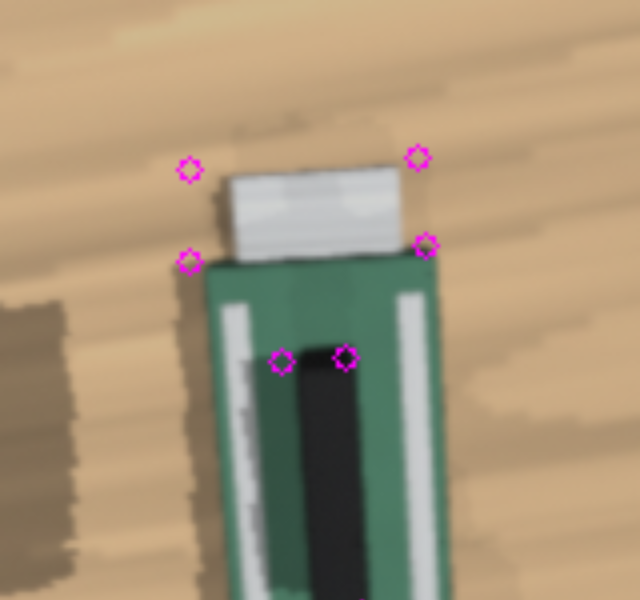

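The marks sit about 3 mm off: the real rib end is near (368,328) in the crop and the model's is at (360,314). The corrected teal origin is (0.480,-0.126) with yaw -0.097. Next is the grasp towards the heel end of the rib.

```bash
python3 -c "
from h import *
go(.502,-.128,.202,-.097)"
```

```text
shift [-0.0463  0.0071  0.2177] roll -0.064 | pos [ 0.4551 -0.1276  0.4197] yaw -0.1609 t 6.95 F [-0.5 -0.1 -0.6] w 0.982 gf 0.0
```

```bash
python3 -m inch '-0.02 0.003 0.045 -0.03 0.06; -0.04 0.006 0.09 -0.064 0.06; -0.046 0.007 0.135 -0.064 0.06; -0.046 0.007 0.17 -0.064 0.06; -0.046 0.007 0.19 -0.064 0.06' && python3 -m inch '0 0 0 0 0.06; 0 0 0 0 0.06; 0 0 0 0 0.06'; python3 -c "
from h import *
go(.502,-.128,.202,-.097)"
```

```text
clock: 7.45
position: [0.5009, -0.1278, 0.2268]
ee_rot: [-0.152, -3.134, -0.0]
force: [-0.5, -0.2, 0.6]
width: 0.66
gripper_force: 0.0
clock: 7.75
position: [0.5023, -0.1283, 0.2311]
ee_rot: [0.152, 3.136, -0.0]
force: [-0.4, -0.2, -0.0]
width: 0.655
gripper_force: 0.0
shift [0.0004 0.0003 0.0291] roll 0.0 | pos [ 0.5023 -0.1283  0.2311] yaw -0.097 t 7.75 F [-0.4 -0.2 -0. ] w 0.655 gf 0.0
```

```bash
python3 -m inch '0 0 0.02 0 0.06; 0 0 0.029 0 0.06; 0 0 0.029 0 0.0; 0 0 0.029 0 0.0; 0 0 0.029 0 0.0' 6 && python3 -m inch '0 0 0 0 0; 0 0 0 0 0; 0 0 0 0 0' 6; python3 -c "
from h import *
go(.502,-.128,.202,-.097)"
```

```text
clock: 8.25
position: [0.5019, -0.1282, 0.2015]
ee_rot: [0.152, 3.137, -0.0]
force: [0.2, 0.2, -0.0]
width: 0.443
gripper_force: 0.0
clock: 8.55
position: [0.5018, -0.1283, 0.201]
ee_rot: [0.152, 3.137, -0.0]
force: [0.4, -2.5, 1.2]
width: 0.178
gripper_force: 1.5
shift [-0.0002  0.0003 -0.001 ] roll 0.0 | pos [ 0.5018 -0.1283  0.201 ] yaw -0.097 t 8.55 F [ 0.4 -2.5  1.2] w 0.178 gf 1.5
```

```bash
python3 -m inch '0 0 0 0 0; 0 0 0 0 0; 0.004 0 -0.008 0 0; 0.008 0 -0.016 0 0; 0.015 0 -0.023 0 0' 6 && python3 -m inch '0 0 0 0 0; 0 0 0 0 0'; python3 - <<'E'
from h import *
go(.502,-.128,.202,-.097)
im=np.hstack([cv2.cvtColor(arm.get_image("wrist"),4)[100:400,160:480],cv2.cvtColor(arm.get_image("scene"),4)[150:300,180:340].repeat(2,0).repeat(2,1)])
cv2.imwrite("pics/g1.png",im)
E
```

```text
clock: 9.05
position: [0.4863, -0.1263, 0.2243]
ee_rot: [-0.152, -3.138, -0.0]
force: [-0.5, 0.1, -4.1]
width: 0.154
gripper_force: 6.0
clock: 9.25
position: [0.4865, -0.1264, 0.224]
ee_rot: [0.152, 3.137, 0.0]
force: [-0.0, 1.1, -3.6]
width: 0.152
gripper_force: 6.0
shift [-0.0155 -0.0001  0.0221] roll 0.0 | pos [ 0.4865 -0.1264  0.224 ] yaw -0.0967 t 9.25 F [-0.   1.1 -3.6] w 0.152 gf 6.0
```

View pics/g1.png

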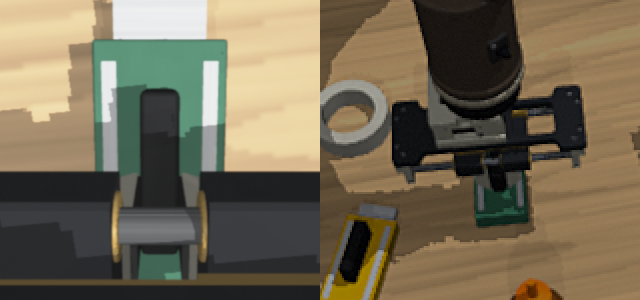

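```bash
cat > tilt.py <<'E'
from h import *
def pts(th,gx=.022,gz=.042):
    "project cassette features given tilt th (heel up) about grasp point"
    s=arm.observe();M=R.from_rotvec(s["ee_rot"]).as_matrix();g=s["position"]+M@[0,0,.159]
    ax=-M[:,0];c,sn=np.cos(th),np.sin(th);o={}
    for n,(x,y,z) in dict(toeL=(-.065,-.02,.01),toeR=(-.065,.02,.01),fL=(-.045,-.028,.02),fR=(-.045,.028,.02),rib=(-.025,0,.05)).items():
        dx,dz=x-gx,z-gz
        P=g+ax*(c*dx-sn*dz)-M[:,1]*-y+np.array([0,0,sn*dx+c*dz]);o[n]=P
    return o
if __name__=="__main__":
    for d in(0,5,10,14,17,20,25):
        print(d,{n:tuple(int(v) for v in proj("wrist",P)) for n,P in pts(np.radians(d)).items()})
E
python3 tilt.py; python3 - <<'E'
import cv2,numpy as np
from h import *
im=arm.get_image("wrist");cv2.imwrite("pics/full.png",im[...,::-1])
print(im[0:200:4,320].tolist())
for r in (60,90,120,150,170): 
    g=im[r].astype(int); m=(g[:,1]-g[:,0]>15);w=np.where(m)[0]; b=np.where((g.min(1)>170))[0]
    print(r,w[[0,-1]] if len(w) else 0,b[[0,-1]] if len(b) else 0)
E
```

```text
0 {'toeL': (82, 266), 'toeR': (82, 365), 'fL': (133, 244), 'fR': (133, 387), 'rib': (195, 315)}
5 {'toeL': (92, 269), 'toeR': (92, 363), 'fL': (139, 247), 'fR': (139, 385), 'rib': (192, 315)}
10 {'toeL': (103, 271), 'toeR': (103, 361), 'fL': (145, 250), 'fR': (145, 382), 'rib': (190, 316)}
14 {'toeL': (111, 273), 'toeR': (111, 360), 'fL': (151, 252), 'fR': (151, 381), 'rib': (189, 316)}
17 {'toeL': (118, 274), 'toeR': (118, 359), 'fL': (155, 253), 'fR': (155, 379), 'rib': (189, 316)}
20 {'toeL': (125, 275), 'toeR': (125, 358), 'fL': (160, 254), 'fR': (160, 378), 'rib': (189, 316)}
25 {'toeL': (137, 276), 'toeR': (137, 356), 'fL': (168, 256), 'fR': (168, 376), 'rib': (190, 316)}
[[227, 198, 153], [233, 209, 161], [236, 214, 165], [236, 216, 168], [233, 208, 161], [234, 209, 161], [234, 212, 163], [236, 214, 166], [236, 215, 167], [237, 215, 167], [236, 214, 166], [235, 212, 164], [234, 210, 162], [233, 208, 161], [233, 209, 161], [232, 208, 160], [231, 205, 159], [230, 203, 156], [228, 201, 156], [225, 196, 152], [223, 194, 150], [223, 194, 150], [220, 191, 148], [226, 216, 201], [231, 232, 233], [233, 235, 236], [232, 233, 234], [238, 239, 238], [237, 238, 238], [236, 238, 238], [235, 236, 237], [235, 236, 237], [237, 238, 238], [231, 232, 233], [234, 235, 236], [86, 126, 107], [94, 150, 123], [94, 149, 122], [94, 150, 123], [94, 150, 123], [95, 152, 124], [95, 152, 126], [95, 152, 126], [95, 152, 124], [95, 151, 124], [95, 152, 124], [95, 152, 124], [47, 71, 60], [34, 34, 35], [52, 52, 54]]
60 0 0
90 0 0
120 0 [235 366]
150 [253 386] 0
170 [253 385] [189 378]
```

Tongue end is at row 92 and block front edge at row 139, so the tilt is about 5° heel-up and the toe is about 15 mm off the bench. I'll lighten the grip so it droops until the toe touches, which should happen near 17°.

```bash
python3 -m inch '0 0 0 0 0; 0 0 0 0 0; 0 0 0 0 0' 4; cat > edges.py <<'E'
from h import *
def edges(kind):
    im=arm.get_image("wrist").astype(int);o=[]
    for c in(290,300,310,330,345):
        col=im[:,c];sat=col.max(1)-col.min(1)
        body=(col[:,1]-col[:,0]>15) if kind=="teal" else ((col[:,0]-col[:,2]>100)&(col[:,0]>110))
        g=(sat<12)&(col.min(1)>120)
        gr=[r for r in range(40,240) if g[r:r+10].all()]
        br=[r for r in range((gr[0]+8 if gr else 60),240) if body[r:r+4].all()]
        o.append((c,gr[0] if gr else None,br[0] if br else None))
    print("col,toe row,front row",o)
if __name__=="__main__":
    import sys;edges(sys.argv[1]);go(.5,0,.3,0)
E
python3 edges.py teal
```

```text
clock: 9.7
position: [0.4868, -0.1266, 0.2236]
ee_rot: [-0.152, -3.138, -0.0]
force: [-0.5, 0.8, -3.5]
width: 0.154
gripper_force: 4.0
col,toe row,front row [(290, 111, 150), (300, 111, 150), (310, 111, 150), (330, 111, 150), (345, 111, 150)]
shift [-0.0009  0.1273 -0.0764] roll -0.097 | pos [ 0.4867 -0.1266  0.2236] yaw -0.097 t 9.75 F [ 0.3  0.5 -4.3] w 0.152 gf 4.0
```

```bash
python3 -m inch '0 0 0 0 0; 0 0 0 0 0' 4; python3 edges.py teal
```

```text
clock: 9.95
position: [0.4867, -0.1266, 0.2237]
ee_rot: [-0.152, -3.138, -0.0]
force: [0.6, 0.2, -4.2]
width: 0.153
gripper_force: 4.0
col,toe row,front row [(290, 111, 150), (300, 111, 150), (310, 111, 150), (330, 111, 150), (345, 111, 150)]
shift [-0.001   0.1273 -0.0763] roll -0.097 | pos [ 0.4867 -0.1266  0.2237] yaw -0.0969 t 10.0 F [-0.3  0.3 -4.6] w 0.153 gf 4.0
```

```bash
python3 -m inch '0 0 0 0 0; 0 0 0 0 0; 0 0 0 0 0' 3.4; python3 edges.py teal
```

```text
clock: 10.3
position: [0.4867, -0.1266, 0.2237]
ee_rot: [0.152, 3.138, 0.0]
force: [-0.3, -1.2, -3.5]
width: 0.151
gripper_force: 3.4
col,toe row,front row [(290, 111, 150), (300, 111, 150), (310, 111, 150), (330, 111, 150), (345, 111, 150)]
shift [-0.001   0.1273 -0.0763] roll -0.097 | pos [ 0.4867 -0.1266  0.2237] yaw -0.0968 t 10.35 F [-0.2  0.6 -4.4] w 0.155 gf 3.4
```

```bash
python3 -m inch '0 0 -0.003 0 0; 0.001 0 -0.006 0 0; 0.001 0 -0.006 0 0; 0.001 0 -0.006 0 0' 3.4; python3 edges.py teal
```

```text
clock: 10.75
position: [0.4859, -0.1266, 0.23]
ee_rot: [0.152, 3.137, -0.0]
force: [0.9, -0.1, -2.4]
width: 0.15
gripper_force: 3.4
col,toe row,front row [(290, 120, 156), (300, 120, 156), (310, 120, 156), (330, 120, 156), (345, 120, 156)]
shift [-0.0018  0.1273 -0.07  ] roll -0.097 | pos [ 0.486  -0.1266  0.23  ] yaw -0.0968 t 10.8 F [ 1.1 -1.7 -2.3] w 0.155 gf 3.4
```

```bash
python3 -m inch '0 0 0 0 0; 0 0 0 0 0; 0 0 -0.02 0 0; 0 0 -0.05 0 0; 0 0 -0.08 0 0' 40; python3 edges.py teal;  python3 -c "
from h import *
go(.5276,.0945,.31,.005)"
```

```text
clock: 11.3
position: [0.4852, -0.1265, 0.31]
ee_rot: [-0.152, -3.136, 0.0]
force: [1.1, -0.0, -3.5]
width: 0.15
gripper_force: 40.0
col,toe row,front row [(290, 120, 156), (300, 120, 156), (310, 120, 156), (330, 120, 156), (345, 120, 156)]
shift [-0.0009  0.1279  0.0146] roll -0.098 | pos [ 0.4866 -0.1272  0.3146] yaw -0.0977 t 11.35 F [ 0.7  0.4 -1. ] w 0.152 gf 40.0
shift [-0.0192  0.2246  0.0047] roll -0.103 | pos [ 0.4866 -0.1272  0.3146] yaw -0.0977 t 11.35 F [ 0.7  0.4 -1. ] w 0.152 gf 40.0
```

```bash
python3 -m inch '-0.004 0.04 0 -0.03 0; -0.008 0.085 0 -0.06 0; -0.012 0.13 0 -0.103 0; -0.016 0.175 0 -0.103 0; -0.019 0.21 0 -0.103 0' && python3 -m inch '0 0.012 0 0 0; 0 0.012 0 0 0; 0 0.012 0 0 0; 0 0.012 0 0 0'; python3 rack.py; python3 -c "
from h import *
go(.5276,.0945,.263,.005)"
```

```text
clock: 11.85
position: [0.5248, 0.0836, 0.3093]
ee_rot: [0.013, -3.141, -0.001]
force: [-0.3, -0.7, -3.7]
width: 0.151
gripper_force: 40.0
clock: 12.25
position: [0.5247, 0.0907, 0.3096]
ee_rot: [0.006, -3.141, 0.001]
force: [0.2, 0.2, -3.4]
width: 0.15
gripper_force: 40.0
rack [ 0.5057  0.1492 -0.0165]
wrist seat_gold [-0.1  2.2]
wrist seat_gold [ -53.6 -112.7]
wrist lip_gold [0.5 3.7]
wrist lip_teal [0.9 0.1]
wrist rack [-0.4  1.5]
wrist seat_gold [ 1.  -0.4]
wrist lip_gold [0.  2.4]
wrist lip_teal [2.5 1.3]
wrist pad_gold [ -84.7 -108.7]
wrist rack [1.6 0.2]
top seat_gold [ -32.2 -460.5]
top seat_teal [5.1 2.1]
top lip_teal [ 6.2 -0.2]
top pad_teal [-145.8 -346.7]
top pad_teal [5.3 5.5]
scene seat_gold [-3.4  5.5]
scene seat_teal [ 2.2 -5.9]
scene seat_teal [-84.5  21.8]
scene lip_teal [ 0.5 -3. ]
scene pad_gold [-191.8  -85. ]
scene pad_gold [ 4.8 -2.3]
scene pad_teal [5.6 0.7]
scene rack [-0.3  7.7]
shift [-0.0028  0.0018  0.0467] roll 0.001 | pos [0.5249 0.0927 0.3097] yaw 0.0062 t 13.85 F [ 0.4  0.8 -4.4] w 0.152 gf 40.0
```

```bash
cat > ov.py <<'E'
from h import *
def rp(p,x,y,z):
    c,s=np.cos(p[2]),np.sin(p[2]);return [p[0]+c*x-s*y,p[1]+s*x+c*y,z]
def ov(p,name,crop=None,f=1,img="wrist",bays=(-.055,.055)):
    im=cv2.cvtColor(arm.get_image(img),4)
    im=cv2.resize(im,None,fx=f,fy=f,interpolation=cv2.INTER_CUBIC)
    def ln(a,b):
        q=[tuple(int(v*f) for v in proj(img,rp(p,*P))[::-1]) for P in(a,b)];cv2.line(im,q[0],q[1],(255,0,255),1)
    for b in bays:
        ln((-.055,b-.037,.054),(-.055,b+.037,.054));ln((-.055,b-.037,.054),(-.067,b-.037,.054));ln((-.055,b+.037,.054),(-.067,b+.037,.054))
        for e in(-.0315,.0315): ln((-.05,b+e,.048),(.045,b+e,.048))
    if crop: r0,r1,c0,c1=[int(v*f) for v in crop];im=im[r0:r1,c0:c1]
    cv2.imwrite("pics/"+name,im)
E
python3 -c "
from ov import *
ov((.506,.1494,.002),'ov1.png',(60,330,180,560),2)"
```

```text
(no output)
```

View pics/ov1.png

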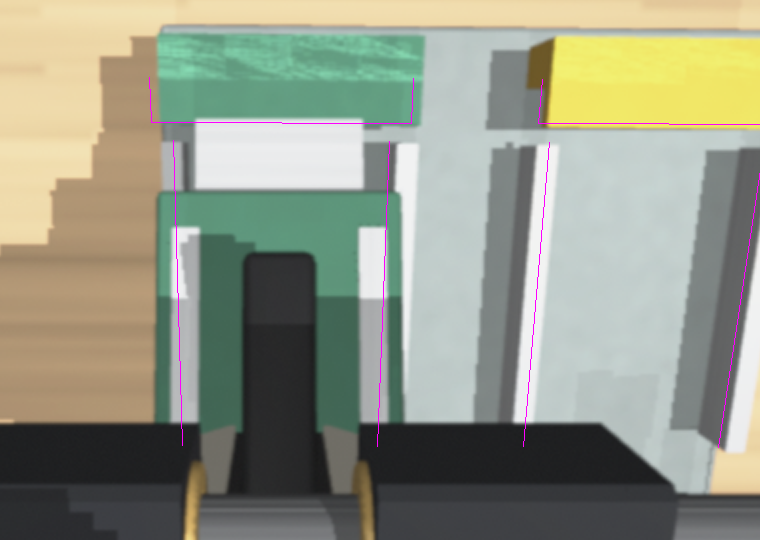

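The overlay shows the rack about 3 mm further +y than modelled: the green lip spans 161–423 against a predicted 151–411. The cassette is centred in the hand at column 280. The corrected insertion target is y=0.096.

```bash
python3 -m inch '-0.0045 0.003 0 0.006 0; -0.0045 0.003 0.015 0.006 0; -0.0045 0.003 0.03 0.006 0; -0.0045 0.003 0.043 0.006 0; -0.0045 0.003 0.043 0.006 0' && python3 -m inch '0 0 0 0 0; 0 0 0 0 0';  python3 -c "
from h import *
go(.5295,.0958,.263,0)"
```

```text
clock: 14.4
position: [0.5289, 0.0958, 0.2651]
ee_rot: [0.0, -3.139, 0.001]
force: [-0.6, -0.3, -4.0]
width: 0.146
gripper_force: 40.0
clock: 14.6
position: [0.5297, 0.0957, 0.2673]
ee_rot: [0.0, 3.141, 0.0]
force: [-0.3, 0.3, -3.0]
width: 0.152
gripper_force: 40.0
shift [0.0002 0.0001 0.0043] roll -0.0 | pos [0.5297 0.0957 0.2673] yaw -0.0 t 14.6 F [-0.3  0.3 -3. ] w 0.152 gf 40.0
```

```bash
python3 -m inch '0 0 0.005 0 0; 0 0 0.005 0 0; 0.005 0 0.005 0 0; 0.010 0 0.005 0 0; 0.010 0 0.005 0 0' ; python3 -c "
from ov import *
go(.5157,.0958,.263,0)
ov((.5067,.1512,0),'ov2.png',(60,360,180,560),2,bays=())"
```

```text
clock: 15.1
position: [0.5184, 0.0957, 0.2617]
ee_rot: [0.001, -3.141, -0.0]
force: [0.0, 0.4, -4.8]
width: 0.149
gripper_force: 40.0
shift [ 0.0027  0.0001 -0.0013] roll 0.0 | pos [0.5184 0.0957 0.2617] yaw 0.0003 t 15.1 F [ 0.   0.4 -4.8] w 0.149 gf 40.0
```

View pics/ov2.png

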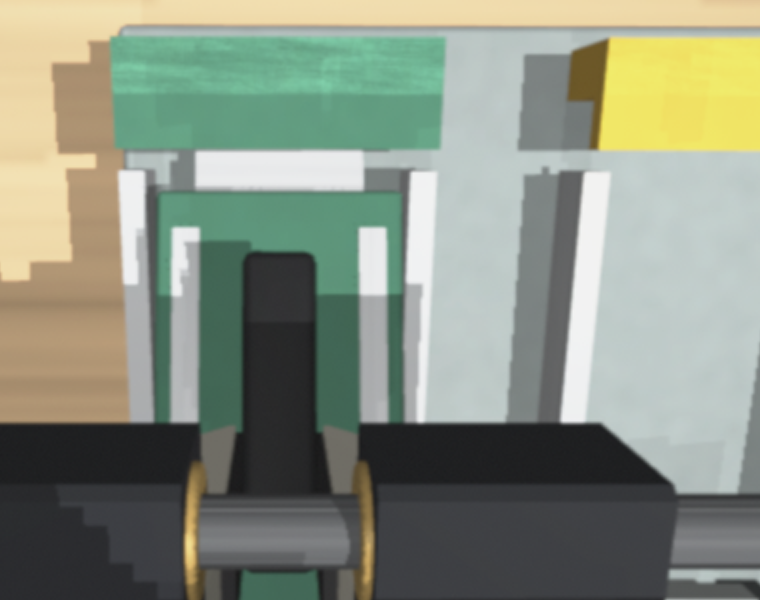

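Tongue is under the green lip (hidden above row 150) and centred: lip centre is at column 278, cassette at 280. Now push a little further and let it down.

```bash
python3 -m inch '0.002 0 0 0 0; 0.004 0 0 0 0; 0.004 0 0.002 0 0; 0.004 0 0.002 0 0' 40 && python3 -m inch '0 0 0 0 0; 0 0 0.002 0 0; 0 0 0.004 0 0; 0 0 0.006 0 0; 0 0 0.008 0 0' 4; python3 edges.py teal
```

```text
clock: 15.55
position: [0.5154, 0.0957, 0.2597]
ee_rot: [-0.0, 3.141, 0.0]
force: [-0.8, -0.5, -0.7]
width: 0.15
gripper_force: 40.0
clock: 16.05
position: [0.516, 0.0957, 0.2521]
ee_rot: [-0.0, 3.14, 0.001]
force: [1.2, -0.1, 6.8]
width: 0.151
gripper_force: 4.0
col,toe row,front row [(290, 139, 151), (300, 139, 151), (310, 139, 151), (330, 139, 151), (345, 139, 151)]
shift [ 0.0158 -0.0957 -0.0481] roll 0.0 | pos [0.5159 0.0957 0.2519] yaw 0.0 t 16.1 F [2.  0.2 2.6] w 0.152 gf 4.0
```

```bash
python3 -m inch '0 0 0 0 0.035; 0 0 0 0 0.035; 0 0 0 0 0.035; 0 0 -0.03 0 0.035; 0 0 -0.07 0 0.02' 10; python3 - <<'E'
from ov import *
ov((.5067,.1512,0),'ov3.png',(60,360,180,560),2,bays=(-.055,))
go(.6305,.096,.31,0)
E
```

```text
clock: 16.6
position: [0.5143, 0.0956, 0.3208]
ee_rot: [0.0, -3.137, 0.003]
force: [0.8, 0.3, -0.2]
width: 0.334
gripper_force: 0.0
shift [-0.1138  0.0005  0.0184] roll -0.001 | pos [0.5166 0.0955 0.3278] yaw -0.0006 t 16.65 F [2.6 0.2 4. ] w 0.295 gf 0.0
```

View pics/ov3.png

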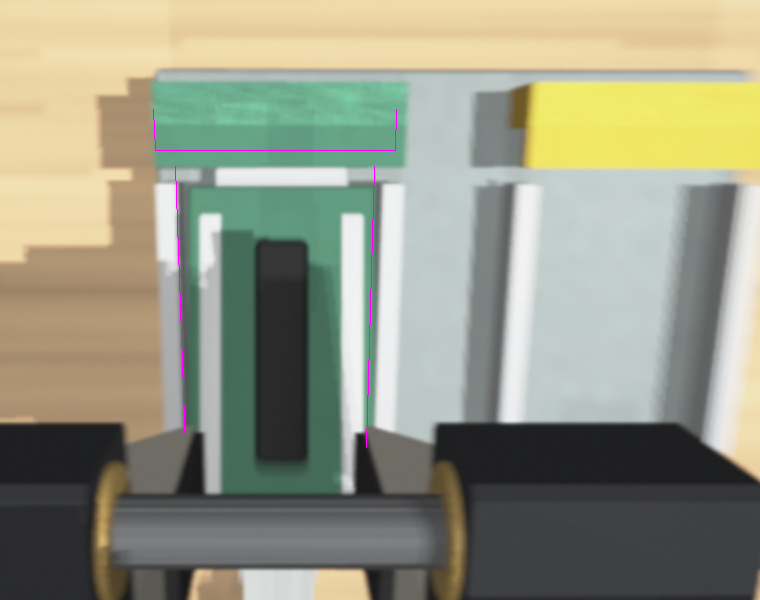

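The released cassette sits with its tongue under the green lip and centred between the cheeks. The rib runs from (245,282) to (455,282). Now to the thumb pad.

```bash
python3 -m inch '-0.03 0 0 0 0; -0.06 0 0 0 0; -0.09 0 0.02 0 0; -0.114 0 0.05 0 0; -0.114 0 0.08 0 0' 20 && python3 -m inch '0 0 0.01 0 0; 0 0 0.015 0 0; 0 0 0.015 0 0'; python3 - <<'E'
from h import *
go(.6305,.096,.21,0)
arm.get_image("wrist")
for k in("pad_teal","latch_teal"): print(arm.place_of("wrist",k)[:2])
E
```

```text
clock: 17.15
position: [0.632, 0.0955, 0.2408]
ee_rot: [0.0, 3.138, 0.0]
force: [-0.7, 0.1, -0.6]
width: 0.003
gripper_force: 0.0
clock: 17.45
position: [0.6291, 0.0957, 0.227]
ee_rot: [0.0, -3.141, -0.0]
force: [-0.4, 0.2, -0.4]
width: 0.004
gripper_force: 0.0
shift [-0.0014  0.0003  0.017 ] roll 0.0 | pos [0.6291 0.0957 0.227 ] yaw 0.0002 t 17.45 F [-0.4  0.2 -0.4] w 0.004 gf 0.0
[{'point': [281.3, 316.2], 'conf': 0.66}]Traceback (most recent call last):
  File "<stdin>", line 4, in <module>
ValueError: it knows: cassette_gold, cassette_gold_grip, cassette_gold_toe, cassette_teal, cassette_teal_grip, cassette_teal_toe, glue_bottle, lip_gold, lip_teal, pad_gold, pad_teal, pen_pot, rack, seat_gold, sea
```

```bash
python3 -m inch '0 0 0.008 0 0; 0 0 0.015 0 0; 0 0 0.019 0 0; 0 0 0.023 0 0; 0 0 0.027 0 0' && python3 -m inch '0 0 0.002 0 0; 0 0 0.004 0 0; 0 0 0.006 0 0; 0 0 0.006 0 0'
```

```text
clock: 18.05
position: [0.6307, 0.0957, 0.2004]
ee_rot: [0.0, 3.138, 0.001]
force: [5.7, -0.1, 5.3]
width: 0.007
gripper_force: 3.2
clock: 18.45
position: [0.6313, 0.0957, 0.1947]
ee_rot: [0.0, 3.136, 0.001]
force: [6.6, -0.3, 5.6]
width: 0.001
gripper_force: 3.6
```

```bash
python3 -m inch '0 0 0.001 0 0; 0 0 0.002 0 0; 0 0 0.002 0 0; 0 0 0.002 0 0'; python3 - <<'E'
from h import *
go(.6305,.096,.21,0);arm.get_image("scene")
im=cv2.cvtColor(arm.get_image("scene"),4)[190:310,330:450];cv2.imwrite("pics/p1.png",cv2.resize(im,None,fx=4,fy=4,interpolation=cv2.INTER_CUBIC))
E
```

```text
clock: 18.85
position: [0.6315, 0.0957, 0.1938]
ee_rot: [0.0, 3.135, 0.001]
force: [4.7, 0.7, 13.7]
width: 0.005
gripper_force: 7.3
shift [ 0.0009  0.0003 -0.0162] roll -0.0 | pos [0.6315 0.0957 0.1938] yaw -0.0002 t 18.85 F [ 4.7  0.7 13.7] w 0.005 gf 7.3
```

View pics/p1.png

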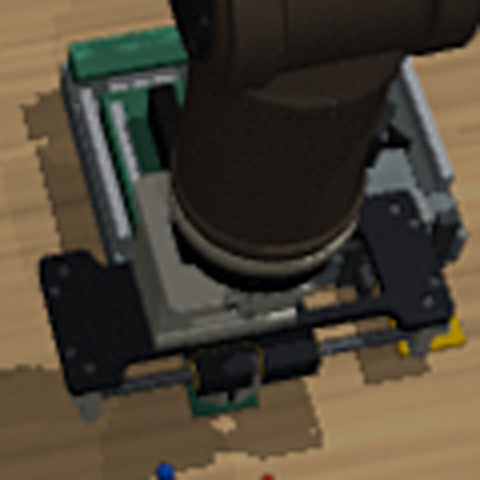

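The scene crop shows the fingers on the green pad (395,225) and the deck sitting low between the cheeks. Force rose to 13.7 N, so the latch is at its stop. Releasing it now.

```bash
python3 -m inch '0 0 -0.008 0 0; 0 0 -0.02 0 0; 0 0 -0.06 0 0; 0.02 0 -0.1 0 0; 0.05 0 -0.13 0 0' && python3 -m inch '0.05 0 -0.02 0 0; 0.1 0 -0.08 0 0; 0.11 0 -0.08 0 0; 0.11 0 -0.08 0 0; 0.11 0 -0.08 0 0'; python3 - <<'E'
from h import *
go(.5,-.25,.40,-.4)
im=arm.get_image("wrist");cv2.imwrite("pics/v1.png",im[...,::-1])
s=np.array([.5067,.0960]);
for lab,th in(("flat",0),("tilt",np.radians(14))):
    c,sn=np.cos(th),np.sin(th);o=[]
    for x,y,z in((-.045,-.028,.02),(-.045,.028,.02),(-.025,0,.05),(.035,0,.05),(.065,-.028,.02),(.065,.028,.02)):
        dx=x+.065;o.append(tuple(int(v) for v in proj("wrist",[s[0]-.064+c*dx-sn*z,s[1]+y,.03+sn*dx+c*z])))
    print(lab,o)
r,c=[int(v) for v in proj("wrist",[s[0]+.005,s[1],.08])]
for cc in(c-3,c,c+3):
    g=im[:,cc].astype(int);d=np.where((g.max(1)<70))[0];d=d[(d>60)&(d<r+80)];print(cc,d[[0,-1]] if len(d) else 0)
    t=np.where(g[:,1]-g[:,0]>15)[0];print("green rows",[(a[0],a[-1]) for a in np.split(t,np.where(np.diff(t)>1)[0]+1) if len(a)>2])
for rr in(r-25,r):
    g=im[rr].astype(int);w=np.where(g[:,1]-g[:,0]>15)[0];print(rr,w[[0,-1]] if len(w) else 0)
E
```

```text
clock: 19.45
position: [0.5793, 0.0954, 0.3235]
ee_rot: [0.001, 3.141, -0.0]
force: [-0.5, -0.3, 1.0]
width: 0.005
gripper_force: 0.0
clock: 19.95
position: [0.4686, 0.0957, 0.4022]
ee_rot: [-0.002, 3.141, 0.001]
force: [0.4, -0.8, 0.4]
width: 0.006
gripper_force: 0.0
shift [-0.031  -0.3457  0.0019] roll 0.401 | pos [0.4686 0.0957 0.4022] yaw 0.001 t 19.95 F [ 0.4 -0.8  0.4] w 0.006 gf 0.0
flat [(208, 284), (208, 351), (240, 318), (311, 318), (327, 287), (327, 349)]
tilt [(203, 284), (202, 351), (226, 318), (305, 318), (335, 284), (335, 351)]
315 [231 354]
green rows [(np.int64(166), np.int64(196)), (np.int64(206), np.int64(230))]
318 [231 344]
green rows [(np.int64(166), np.int64(196)), (np.int64(206), np.int64(230)), (np.int64(360), np.int64(378))]
321 [231 353]
green rows [(np.int64(166), np.int64(196)), (np.int64(206), np.int64(230))]
250 [287 351]
275 0
```

```bash
python3 - <<'E'
from h import *
im=cv2.imread("pics/v1.png");g=cv2.cvtColor(im,6)
print("col318",[(r,int(g[r,318])) for r in range(200,385,3)])
print("col296",[(r,im[r,296].tolist()) for r in range(280,350,5)])
for lab,th in(("flat",0),("tilt",np.radians(14))):
    c,sn=np.cos(th),np.sin(th)
    print(lab,[tuple(int(v) for v in proj("wrist",[.4427+c*(x+.065)-sn*z,.096,.03+sn*(x+.065)+c*z])) for x,z in((-.025,.02),(-.025,.05),(.035,.05),(.035,.02),(.065,.02))])
print([proj("wrist",[.5067+x,.096,z]) for x,z in((.109,.032),(.135,.032))])
E
```

```text
col318 [(200, 219), (203, 213), (206, 71), (209, 116), (212, 116), (215, 118), (218, 119), (221, 119), (224, 118), (227, 118), (230, 80), (233, 22), (236, 22), (239, 35), (242, 43), (245, 43), (248, 44), (251, 44), (254, 43), (257, 42), (260, 42), (263, 43), (266, 43), (269, 44), (272, 43), (275, 42), (278, 30), (281, 29), (284, 29), (287, 30), (290, 29), (293, 30), (296, 29), (299, 28), (302, 29), (305, 29), (308, 47), (311, 58), (314, 67), (317, 73), (320, 87), (323, 97), (326, 101), (329, 105), (332, 105), (335, 99), (338, 96), (341, 67), (344, 61), (347, 78), (350, 78), (353, 84), (356, 103), (359, 62), (362, 70), (365, 70), (368, 70), (371, 72), (374, 72), (377, 72), (380, 72), (383, 72)]
col296 [(280, [30, 29, 28]), (285, [30, 29, 27]), (290, [29, 28, 27]), (295, [29, 28, 27]), (300, [30, 28, 28]), (305, [52, 49, 48]), (310, [54, 52, 50]), (315, [61, 57, 56]), (320, [59, 57, 55]), (325, [60, 58, 56]), (330, [60, 57, 55]), (335, [60, 56, 55]), (340, [60, 57, 56]), (345, [59, 57, 55])]
flat [(231, 318), (240, 318), (311, 318), (297, 318), (327, 318)]
tilt [(227, 318), (226, 318), (305, 318), (299, 318), (335, 318)]
[(np.float64(359.19885941779745), np.float64(318.3647862974998)), (np.float64(382.48964375963783), np.float64(318.380552321817))]
```

Teal is flat: the rib base and top edges are at rows 231 and 239, matching the flat prediction rather than the tilted one. Its pad starts at row 359, so the latch is shut. Now gold.

```bash
python3 -m inch '0 -0.045 0 0.07 0; -0.005 -0.095 0 0.14 0; -0.01 -0.145 0 0.21 0; -0.015 -0.195 0 0.28 0; -0.02 -0.245 0 0.36 0.06' && python3 -m inch '0.01 -0.04 0 0 0.06; 0.03 -0.08 0 0 0.06; 0.04 -0.11 0 0 0.06; 0.04 -0.11 0 0 0.06; 0.04 -0.11 0 0 0.06'; python3 - <<'E'
from h import *
go(.5,-.27,.40,-.36)
im=arm.get_image("wrist");cv2.imwrite("pics/gold.png",im[...,::-1])
for k,z in dict(cassette_gold=0,cassette_gold_grip=.04,cassette_gold_toe=0).items():
    print(k,[(round(d["conf"],2),np.round(d["point"]).astype(int).tolist(),ray("wrist",d["point"],z)[:2].round(4).tolist()) for d in arm.place_of("wrist",k)[:3]])
h=cv2.cvtColor(im,cv2.COLOR_RGB2HSV);m=cv2.inRange(h,(18,140,60),(34,255,255))
n,l,st,ce=cv2.connectedComponentsWithStats(m);
for i in range(1,n):
    if st[i,4]>300: print("gold",st[i],ce[i])
d=(im.max(2)<60).astype("uint8");n,l,st,ce=cv2.connectedComponentsWithStats(d)
for i in range(1,n):
    if 150<st[i,4]<20000: print("dark",st[i],ce[i])
g=((im.min(2)>170)&(im.max(2).astype(int)-im.min(2)<15)).astype("uint8");n,l,st,ce=cv2.connectedComponentsWithStats(g)
for i in range(1,n):
    if 150<st[i,4]<20000:
        ys,xs=np.where(l==i);bx=cv2.boxPoints(cv2.minAreaRect(np.c_[xs,ys].astype("float32")));print("white",bx.round(1).tolist())
E
```

```text
clock: 20.5
position: [0.4896, -0.1506, 0.4005]
ee_rot: [-0.566, -3.088, 0.002]
force: [1.2, 0.3, -0.0]
width: 0.051
gripper_force: 0.0
clock: 21.0
position: [0.4132, -0.2378, 0.4008]
ee_rot: [-0.565, -3.088, 0.0]
force: [0.2, 0.6, 0.3]
width: 0.476
gripper_force: 0.0
shift [-0.0926  0.0006  0.0007] roll -0.002 | pos [ 0.4132 -0.2378  0.4008] yaw -0.362 t 21.0 F [0.2 0.6 0.3] w 0.476 gf 0.0
cassette_gold []
cassette_gold_grip [(0.67, [351, 316], [0.5367, -0.2843])]
cassette_gold_toe [(0.79, [270, 317], [0.4737, -0.2603])]
gold [289 288  58  19 805] [317.25093168 298.01614907]
gold [301 345  10  36 355] [305.43943662 362.48732394]
gold [324 345  10  36 357] [328.51260504 362.45098039]
dark [630  99  10  58 319] [635.9968652  120.31034483]
dark [  415   272   225   108 16360] [513.68367971 324.39889976]
dark [ 213  277  217   46 1328] [328.54292169 302.04668675]
dark [243 344  17  36 415] [249.73012048 358.38795181]
dark [311 345  13  35 432] [316.70833333 361.62962963]
dark [379 344  17  36 405] [388.43703704 358.35308642]
white [[180.1999969482422, 134.6999969482422], [270.1000061035156, 93.19999694824219], [311.8999938964844, 183.8000030517578], [222.0, 225.3000030517578]]
white [[298.0, 271.0], [337.0, 271.0], [337.0, 289.0], [298.0, 289.0]]
```

```bash
python3 - <<'E'
from h import *
a=ray("wrist",[270.5,317.6],.01);b=ray("wrist",[289,317.6],.02);print(a,b)
u=np.array([np.cos(-.362),np.sin(-.362)])
o=((a[:2]+.065*u)+(b[:2]+.045*u))/2;print("origin",o,(a[:2]-b[:2])@u)
t=o+.022*u;go(t[0],t[1],.231,-.362)
E
```

```text
[ 0.47174936 -0.25845782  0.01      ] [ 0.48617502 -0.26383723  0.02      ]
origin [ 0.53039766 -0.28062552] -0.015395833312555618
shift [-0.1466 -0.0008  0.1701] roll 0.004 | pos [ 0.4141 -0.2363  0.4012] yaw -0.3578 t 21.2 F [-0.3 -0.1 -0.5] w 0.633 gf 0.0
```

```bash
python3 -m inch '-0.04 0 0 0 0.06; -0.08 -0.001 0 0 0.06; -0.1 -0.001 0 0 0.06; -0.1 -0.001 0 0 0.06; -0.1 -0.001 0 0 0.06'; python3 - <<'E'
from h import *
im=arm.get_image("wrist").astype(int)
for c in(308,318,328): print(c,[(r,im[r,c].tolist()) for r in list(range(140,178,2))])
for r in(165,185):
    w=np.where((im[r].max(1)-im[r].min(1)<20)&(im[r].min(1)>150))[0];g=np.where(im[r,:,0]-im[r,:,2]>130)[0];print(r,w[[0,-1]] if len(w) else 0,g[[0,-1]] if len(g) else 0)
for r in(205,215,230,250,260):
    w=np.where(im[r].max(1)<70)[0];w=w[(w>280)&(w<350)];print(r,w[[0,-1]] if len(w) else 0)
u=np.array([np.cos(-.362),np.sin(-.362)]);o=np.array([.5304,-.2806])
for x,z in((-.065,.01),(-.045,.02),(-.025,.05)):print(x,proj("wrist",[*(o+x*u),z]))
go(.551,-.2884,.231,-.36)
E
```

```text
clock: 21.7
position: [0.5066, -0.2727, 0.401]
ee_rot: [-0.56, -3.09, 0.0]
force: [-0.2, 0.4, 0.1]
width: 0.655
gripper_force: 0.0
308 [(140, [210, 177, 137]), (142, [204, 172, 133]), (144, [201, 170, 132]), (146, [203, 171, 132]), (148, [202, 170, 132]), (150, [198, 167, 129]), (152, [194, 164, 126]), (154, [188, 158, 122]), (156, [183, 155, 119]), (158, [182, 154, 118]), (160, [188, 159, 123]), (162, [195, 163, 127]), (164, [195, 165, 128]), (166, [161, 146, 127]), (168, [187, 189, 190]), (170, [197, 199, 201]), (172, [193, 196, 197]), (174, [201, 203, 205]), (176, [200, 202, 204])]
318 [(140, [202, 170, 131]), (142, [203, 171, 132]), (144, [202, 171, 132]), (146, [198, 167, 129]), (148, [195, 164, 127]), (150, [192, 162, 125]), (152, [199, 168, 130]), (154, [207, 175, 135]), (156, [201, 169, 131]), (158, [196, 164, 128]), (160, [195, 164, 127]), (162, [193, 163, 126]), (164, [187, 158, 122]), (166, [166, 147, 125]), (168, [193, 195, 197]), (170, [207, 210, 211]), (172, [203, 205, 207]), (174, [211, 213, 212]), (176, [212, 213, 213])]
328 [(140, [202, 171, 131]), (142, [197, 166, 129]), (144, [193, 163, 126]), (146, [191, 161, 124]), (148, [196, 166, 128]), (150, [206, 174, 135]), (152, [208, 175, 135]), (154, [203, 171, 133]), (156, [196, 165, 128]), (158, [194, 163, 126]), (160, [187, 158, 122]), (162, [185, 157, 121]), (164, [190, 161, 124]), (166, [174, 152, 125]), (168, [190, 192, 194]), (170, [207, 209, 210]), (172, [203, 206, 208]), (174, [210, 213, 212]), (176, [213, 214, 213])]
165 0 0
185 [296 338] 0
205 0
215 [310 322]
230 [309 322]
250 [309 322]
260 [309 322]
-0.065 (np.float64(166.19341985676346), np.float64(319.4736589635562))
-0.045 (np.float64(189.36356610373556), np.float64(319.4332868700575))
-0.025 (np.float64(217.60075193808666), np.float64(319.4093801441693))
shift [-0.0478  0.0012  0.1702] roll 0.001 | pos [ 0.506  -0.2728  0.4012] yaw -0.3593 t 21.75 F [-0.8  1.1  0.2] w 0.65 gf 0.0
```

```bash
python3 -m inch '-0.02 -0.002 0.045 0 0.06; -0.04 -0.002 0.09 0 0.06; -0.0475 -0.002 0.135 0 0.06; -0.0475 -0.002 0.165 0 0.06; -0.0475 -0.002 0.17 0 0.06' && python3 -m inch '0 0 0.01 0 0.06; 0 0 0.02 0 0.06; 0 0 0.029 0 0.04; 0 0 0.029 0 0.02; 0 0 0.029 0 0' 6 && python3 -m inch '0 0 0 0 0; 0 0 0 0 0; 0 0 0 0 0; 0 0 0 0 0' 6
```

```text
clock: 22.25
position: [0.5483, -0.2905, 0.2284]
ee_rot: [-0.561, -3.085, -0.003]
force: [0.3, 0.1, 0.1]
width: 0.654
gripper_force: 0.0
clock: 22.75
position: [0.5502, -0.292, 0.2032]
ee_rot: [0.562, 3.09, -0.0]
force: [-0.1, -0.5, 0.3]
width: 0.441
gripper_force: 0.0
clock: 23.15
position: [0.5502, -0.2921, 0.203]
ee_rot: [0.562, 3.09, -0.0]
force: [-0.7, -0.0, 1.7]
width: 0.149
gripper_force: 6.0
```

```bash
python3 -m inch '0.003 0 -0.006 0 0; 0.006 0 -0.012 0 0; 0.01 0 -0.018 0 0; 0.014 0 -0.024 0 0; 0.016 0 -0.027 0 0' 3.4 && python3 -m inch '0 0 0 0 0; 0 0 0 0 0; 0 0 0 0 0' 3.4; python3 edges.py gold; python3 tilt.py | grep -E '^(5|10|14|17|20)'
```

```text
clock: 23.65
position: [0.5347, -0.2863, 0.2305]
ee_rot: [0.563, 3.09, 0.0]
force: [-0.0, 0.3, -3.0]
width: 0.154
gripper_force: 3.4
clock: 23.95
position: [0.5352, -0.2863, 0.2295]
ee_rot: [-0.562, -3.091, -0.0]
force: [-0.4, -0.4, -2.5]
width: 0.153
gripper_force: 3.4
col,toe row,front row [(290, 106, 148), (300, 106, 148), (310, 106, 148), (330, 106, 148), (345, 106, 148)]
shift [ 0.1338  0.2556 -0.0705] roll -0.36 | pos [ 0.5352 -0.2863  0.2295] yaw -0.3598 t 24.0 F [-0.5  0.  -3.2] w 0.153 gf 3.4
5 {'toeL': (93, 269), 'toeR': (93, 363), 'fL': (140, 247), 'fR': (139, 385), 'rib': (193, 315)}
10 {'toeL': (103, 271), 'toeR': (103, 361), 'fL': (146, 250), 'fR': (146, 382), 'rib': (191, 316)}
14 {'toeL': (112, 273), 'toeR': (112, 360), 'fL': (151, 252), 'fR': (151, 381), 'rib': (190, 316)}
17 {'toeL': (119, 274), 'toeR': (119, 359), 'fL': (156, 253), 'fR': (156, 379), 'rib': (190, 316)}
20 {'toeL': (126, 275), 'toeR': (126, 358), 'fL': (161, 254), 'fR': (160, 378), 'rib': (190, 316)}
```

```bash
python3 -m inch '0 0 0 0 0; 0 0 0 0 0; 0 0 0 0 0; 0 0 0 0 0' 3; python3 edges.py gold
```

```text
clock: 24.4
position: [0.5351, -0.2863, 0.2297]
ee_rot: [-0.562, -3.091, -0.0]
force: [0.6, 0.8, -2.4]
width: 0.152
gripper_force: 3.0
col,toe row,front row [(290, 106, 148), (300, 106, 148), (310, 106, 148), (330, 106, 148), (345, 106, 148)]
shift [ 0.1337  0.2556 -0.0703] roll -0.36 | pos [ 0.5351 -0.2863  0.2297] yaw -0.3599 t 24.45 F [ 0.2  0.6 -2.2] w 0.152 gf 3.0
```

```bash
python3 -m inch '0 0 -0.045 0 0; 0 0 -0.045 0 0; 0 0 -0.045 0 0' 3; python3 edges.py gold
```

```text
clock: 24.75
position: [0.5355, -0.2865, 0.2756]
ee_rot: [0.562, 3.089, -0.001]
force: [-0.5, 0.0, -3.7]
width: 0.152
gripper_force: 3.0
col,toe row,front row [(290, 167, 188), (300, 167, 188), (310, 167, None), (330, 167, None), (345, 167, 188)]
shift [ 0.1335  0.2555 -0.0254] roll -0.36 | pos [ 0.535  -0.2861  0.2745] yaw -0.3596 t 24.8 F [ 0.2  0.1 -3. ] w 0.154 gf 3.0
```

```bash
python3 -m inch '0 0 0.02 0 0; 0 0 0.03 0 0; 0 0 0.036 0 0; 0 0 0.041 0 0; 0 0 0.045 0 0' 3; python3 -m inch '0 0 0 0 0' 3; python3 edges.py gold
```

```text
clock: 25.3
position: [0.5346, -0.2861, 0.2288]
ee_rot: [-0.562, -3.089, -0.001]
force: [0.7, -0.8, -2.7]
width: 0.152
gripper_force: 3.0
clock: 25.4
position: [0.5348, -0.2862, 0.229]
ee_rot: [-0.562, -3.089, -0.001]
force: [0.2, -0.7, -2.7]
width: 0.154
gripper_force: 3.0
col,toe row,front row [(290, 123, 170), (300, 123, 170), (310, 123, 170), (330, 123, 170), (345, 123, 170)]
shift [ 0.1336  0.2556 -0.0704] roll -0.36 | pos [ 0.535  -0.2863  0.2295] yaw -0.3599 t 25.45 F [ 0.8 -0.8 -3.1] w 0.153 gf 3.0
```

```bash
cat > fit.py <<'E'
from h import *
from scipy.optimize import least_squares
import sys
im=arm.get_image("wrist").astype(int);cv2.imwrite("pics/fit.png",im[...,::-1].astype("uint8"))
white=(im.max(2)-im.min(2)<20)&(im.min(2)>140);gold=(im[...,0]-im[...,2]>75)&(im[...,0]>80)&(im[...,1]<.88*im[...,0])
print("col 320",[(r,im[r,320].tolist()) for r in range(110,230,4)])
print("col 275",[(r,im[r,275].tolist()) for r in range(150,200,4)])
for r in(130,145,160,180,195,210):
    w=np.where(white[r,230:410])[0]+230
    print(r,"white",w[[0,-1]] if len(w) else 0,[im[r,c].tolist() for c in(245,255,262,275)])
E
python3 fit.py
```

```text
col 320 [(110, [220, 189, 146]), (114, [218, 186, 145]), (118, [218, 186, 145]), (122, [208, 189, 166]), (126, [216, 217, 218]), (130, [218, 220, 221]), (134, [217, 218, 219]), (138, [224, 225, 226]), (142, [221, 222, 223]), (146, [222, 223, 225]), (150, [219, 220, 221]), (154, [220, 221, 223]), (158, [217, 218, 219]), (162, [215, 216, 217]), (166, [215, 215, 213]), (170, [202, 161, 71]), (174, [231, 200, 86]), (178, [231, 199, 86]), (182, [231, 198, 86]), (186, [231, 198, 86]), (190, [231, 198, 86]), (194, [231, 197, 85]), (198, [231, 197, 86]), (202, [231, 197, 85]), (206, [231, 197, 85]), (210, [231, 197, 86]), (214, [188, 153, 67]), (218, [23, 24, 24]), (222, [23, 24, 25]), (226, [23, 23, 24])]
col 275 [(150, [152, 135, 115]), (154, [150, 132, 110]), (158, [148, 130, 107]), (162, [146, 127, 104]), (166, [116, 98, 65]), (170, [204, 162, 71]), (174, [231, 203, 87]), (178, [231, 201, 86]), (182, [231, 202, 87]), (186, [231, 202, 87]), (190, [213, 203, 186]), (194, [218, 220, 221]), (198, [218, 219, 220])]
130 white [276 362] [[210, 176, 137], [208, 175, 136], [188, 159, 123], [173, 162, 150]]
145 white [276 362] [[206, 174, 134], [216, 183, 142], [156, 131, 102], [154, 139, 121]]
160 white [277 362] [[216, 185, 143], [218, 187, 145], [201, 170, 131], [146, 127, 104]]
180 white 0 [[152, 128, 100], [149, 127, 98], [231, 200, 87], [231, 202, 87]]
195 white [267 371] [[147, 124, 97], [134, 114, 88], [231, 201, 87], [218, 220, 221]]
210 white [268 371] [[151, 128, 100], [140, 119, 93], [230, 197, 86], [218, 219, 221]]
```

```bash
cat > fit2.py <<'E'
from h import *
from scipy.optimize import least_squares
import sys
toe,w,front,rib=map(float,sys.argv[1:5])
s=arm.observe();M=R.from_rotvec(s["ee_rot"]).as_matrix();g=s["position"]+M@[0,0,.159];ax=-M[:,0]
def P(p,x,y,z):
    c,sn=np.cos(p[2]),np.sin(p[2]);dx,dz=x-p[0],z-p[1]
    return proj("wrist",g+ax*(c*dx-sn*dz)+M[:,1]*y+np.array([0,0,sn*dx+c*dz]))
def f(p):
    a=P(p,-.065,-.02,.01);b=P(p,-.065,.02,.01)
    return [a[0]-toe,(b[1]-a[1]-w),P(p,-.045,0,.02)[0]-front,P(p,-.025,0,.02)[0]-rib]
r=least_squares(f,[.02,.045,.2]);gx,gz,th=r.x
print("gx,gz",r.x[:2].round(4),"tilt",np.degrees(th).round(1),"res",r.fun.round(1))
dx,dz=-.065-gx,-gz;c,sn=np.cos(th),np.sin(th)
print("toe corner rel grasp x,z",round(c*dx-sn*dz,4),round(sn*dx+c*dz,4),"toe height",round(g[2]+sn*dx+c*dz,4))
E
python3 fit2.py 122.5 87 172 214
```

```text
gx,gz [-0.0009  0.0696] tilt -8.2 res [ 0.8  0.7 -0.3 -0.5]
toe corner rel grasp x,z -0.0734 -0.0597 toe height 0.011
```

The fit says the cassette slipped down in the light grip and now lies nearly flat on the bench. I'll release, look again and regrip closer to the heel.

```bash
python3 -m inch '0 0 0 0 0.06; 0 0 0 0 0.06; 0 0 -0.04 0 0.06; 0.02 0 -0.09 0 0.06; 0.035 0 -0.14 0 0.06' 10; python3 -m inch '0 0 -0.03 0 0.06; 0 0 -0.03 0 0.06; 0 0 -0.03 0 0.06; 0 0 -0.03 0 0.06'; cat > gold.py <<'E'
from h import *
im=arm.get_image("wrist").astype(int);cv2.imwrite("pics/gold2.png",im[...,::-1].astype("uint8"))
white=((im.max(2)-im.min(2)<20)&(im.min(2)>150)).astype("uint8")
n,l,st,ce=cv2.connectedComponentsWithStats(white)
for i in range(1,n):
    if 200<st[i,4]<9000 and 200<ce[i][0]<440:
        ys,xs=np.where(l==i);b=cv2.boxPoints(cv2.minAreaRect(np.c_[xs,ys].astype("float32")));print("white",st[i],b.round(1).tolist())
dark=(im.max(2)<60).astype("uint8")
for r in range(200,270,10):
    w=np.where(dark[r,280:360])[0]+280;print(r,w[[0,-1]] if len(w) else 0,end=" ")
print();go(.53,-.28,.401,-.36)
E
python3 gold.py
```

```text
clock: 26.0
position: [0.5033, -0.2745, 0.3653]
ee_rot: [-0.562, -3.09, 0.0]
force: [0.7, -0.1, 0.7]
width: 0.542
gripper_force: 0.0
clock: 26.4
position: [0.5039, -0.2743, 0.393]
ee_rot: [-0.562, -3.09, -0.001]
force: [-0.7, 0.3, -1.3]
width: 0.653
gripper_force: 0.0
white [ 185    0  113   97 4135] [[185.0, 0.0], [297.0, 0.0], [297.0, 96.0], [185.0, 96.0]]
white [297 168  44  22 967] [[297.0, 168.0], [340.0, 168.0], [340.0, 189.0], [297.0, 189.0]]
white [293 202   7  96 485] [[292.6000061035156, 202.0], [297.8999938964844, 201.89999389648438], [299.20001220703125, 297.0], [293.79998779296875, 297.1000061035156]]
white [339 202   6  96 482] [[339.0, 202.0], [344.0, 202.0], [344.0, 297.0], [339.0, 297.0]]
white [383 349  25  18 370] [[383.0, 366.0], [383.0, 349.0], [407.0, 349.0], [407.0, 366.0]]
200 0 210 0 220 [312 325] 230 [312 325] 240 [312 325] 250 [312 325] 260 [312 325] 
shift [-0.0265  0.0039 -0.0083] roll 0.0 | pos [ 0.5039 -0.2743  0.3928] yaw -0.3597 t 26.45 F [ 0.2 -0.2  0.4] w 0.657 gf 0.0
```

```bash
python3 - <<'E'
from h import *
s=arm.observe();M=R.from_rotvec(s["ee_rot"]).as_matrix();u=-M[:2,0]
a=ray("wrist",[167.5,319],.01)[:2]
d=(a-s["position"][:2])@u;print("toe along u from TCP",d,"grip x=+26 shift u",d+.091,"z down to .202",s["position"][2]-.202)
E
```

```text
toe along u from TCP -0.03913477382660776 grip x=+26 shift u 0.05186522617339224 z down to .202 0.19076655749161636
```

```bash
python3 -m inch '-0.02 -0.001 0.045 0 0.06; -0.04 -0.001 0.09 0 0.06; -0.051 -0.001 0.135 0 0.06; -0.051 -0.001 0.16 0 0.06; -0.051 -0.001 0.165 0 0.06' && python3 -m inch '0 0 0.01 0 0.06; 0 0 0.02 0 0.06; 0 0 0.027 0 0.04; 0 0 0.027 0 0.02; 0 0 0.027 0 0' 5 && python3 -m inch '0 0 0 0 0; 0 0 0 0 0; 0 0 0 0 0; 0 0 0 0 0' 3.2
```

```text
clock: 26.95
position: [0.55, -0.2927, 0.2242]
ee_rot: [-0.561, -3.083, -0.002]
force: [-0.6, 0.2, 0.7]
width: 0.649
gripper_force: 0.0
clock: 27.45
position: [0.5516, -0.2936, 0.2025]
ee_rot: [0.562, 3.09, -0.0]
force: [-0.6, 0.0, 0.9]
width: 0.441
gripper_force: 0.0
clock: 27.85
position: [0.5516, -0.2935, 0.2023]
ee_rot: [0.562, 3.09, 0.0]
force: [-0.2, 0.5, 2.7]
width: 0.153
gripper_force: 3.2
```

```bash
python3 -m inch '0.002 0 -0.008 0 0; 0.005 0 -0.014 0 0; 0.009 0 -0.019 0 0; 0.013 0 -0.025 0 0; 0.016 0 -0.031 0 0' 3.2 && python3 -m inch '0 0 0 0 0; 0 0 0 0 0' 3.2; python3 edges.py gold; python3 tilt.py | grep -E '^(10|14|17|20)'
```

```text
clock: 28.35
position: [0.5359, -0.2877, 0.2335]
ee_rot: [-0.562, -3.091, -0.0]
force: [-0.6, -0.5, -3.1]
width: 0.153
gripper_force: 3.2
clock: 28.55
position: [0.5365, -0.2878, 0.2332]
ee_rot: [0.562, 3.09, 0.0]
force: [-0.2, -0.0, -2.7]
width: 0.149
gripper_force: 3.2
col,toe row,front row [(290, 117, 152), (300, 117, 152), (310, 117, 152), (330, 117, 152), (345, 117, 152)]
shift [ 0.1355  0.2565 -0.0671] roll -0.36 | pos [ 0.5365 -0.2878  0.2329] yaw -0.3598 t 28.6 F [-0.  -0.2 -3.6] w 0.155 gf 3.2
10 {'toeL': (103, 271), 'toeR': (103, 361), 'fL': (146, 250), 'fR': (146, 382), 'rib': (191, 316)}
14 {'toeL': (112, 273), 'toeR': (112, 360), 'fL': (151, 252), 'fR': (151, 381), 'rib': (190, 316)}
17 {'toeL': (119, 274), 'toeR': (119, 359), 'fL': (156, 253), 'fR': (156, 379), 'rib': (190, 316)}
20 {'toeL': (126, 275), 'toeR': (126, 358), 'fL': (160, 254), 'fR': (160, 378), 'rib': (190, 316)}
```

```bash
python3 -m inch '0 0 0 0 0; 0 0 0 0 0; 0 0 -0.03 0 0; 0 0 -0.08 0 0; 0 0 -0.13 0 0' 40; python3 edges.py gold; python3 -c "
from h import *
go(.534,.2057,.34,0)"
```

```text
clock: 29.1
position: [0.5361, -0.2877, 0.3636]
ee_rot: [-0.562, -3.088, 0.0]
force: [1.9, -0.3, -2.7]
width: 0.149
gripper_force: 40.0
col,toe row,front row [(290, 117, 152), (300, 117, 152), (310, 117, 152), (330, 117, 152), (345, 117, 152)]
shift [0.1382 0.2579 0.0711] roll -0.361 | pos [ 0.5375 -0.2898  0.3726] yaw -0.361 t 29.15 F [ 2.7 -2.9  3.8] w 0.152 gf 40.0
shift [0.1786 0.4623 0.0306] roll -0.361 | pos [ 0.5375 -0.2898  0.3726] yaw -0.361 t 29.15 F [ 2.7 -2.9  3.8] w 0.152 gf 40.0
```

```bash
python3 -m inch '0.016 0.042 0 -0.07 0; 0.032 0.085 0 -0.14 0; 0.05 0.13 0 -0.21 0; 0.068 0.176 0 -0.29 0; 0.086 0.222 0 -0.361 0';  python3 -c "
from h import *
go(.534,.2057,.34,0)"
```

```text
clock: 29.65
position: [0.5337, -0.048, 0.3628]
ee_rot: [-0.006, 3.141, 0.0]
force: [1.5, 0.5, -2.2]
width: 0.149
gripper_force: 40.0
shift [-0.0013  0.2537  0.0228] roll 0.004 | pos [ 0.5337 -0.048   0.3628] yaw 0.004 t 29.65 F [ 1.5  0.5 -2.2] w 0.149 gf 40.0
```

```bash
python3 -m inch '0 0.05 0 0.004 0; 0 0.1 0 0.004 0; 0 0.15 0 0.004 0; -0.001 0.2 0 0.004 0; -0.001 0.24 0.01 0.004 0' && python3 -m inch '0 0.006 0.012 0 0; 0 0.006 0.023 0 0; 0 0.006 0.04 0 0; 0 0.006 0.045 0 0; 0 0.006 0.045 0 0';  python3 - <<'E'
from h import *
go(.534,.2057,.275,0)
im=arm.get_image("wrist");cv2.imwrite("pics/gi.png",im[...,::-1])
a=im.astype(int);gold=(a[...,0]-a[...,2]>90)&(a[...,0]>100)
for r in range(90,200,6):
    w=np.where(gold[r,200:440])[0]+200;wh=np.where(((a[r].max(1)-a[r].min(1))<25)&(a[r].min(1)>205))[0];wh=wh[(wh>200)&(wh<440)]
    f=lambda v:[(int(q[0]),int(q[-1])) for q in np.split(v,np.where(np.diff(v)>2)[0]+1) if len(q)>3]
    print(r,"gold",f(w),"white",f(wh))
E
```

```text
clock: 30.15
position: [0.5348, 0.1936, 0.3536]
ee_rot: [0.001, 3.14, 0.003]
force: [1.1, 0.7, -1.9]
width: 0.15
gripper_force: 40.0
clock: 30.65
position: [0.5348, 0.1945, 0.3071]
ee_rot: [-0.008, -3.14, 0.002]
force: [0.5, -0.2, -2.0]
width: 0.151
gripper_force: 40.0
shift [0.0008 0.0113 0.0321] roll -0.005 | pos [0.5348 0.1945 0.3071] yaw -0.0052 t 30.65 F [ 0.5 -0.2 -2. ] w 0.151 gf 40.0
90 gold [(272, 406)] white []
96 gold [(272, 406)] white []
102 gold [(272, 405)] white []
108 gold [] white []
114 gold [] white [(274, 278), (394, 401)]
120 gold [] white [(202, 211), (277, 360), (394, 403)]
126 gold [] white [(203, 212), (278, 360), (393, 403)]
132 gold [] white [(203, 212), (278, 361), (393, 403)]
138 gold [] white [(204, 213), (278, 360), (393, 402)]
144 gold [] white [(204, 213), (278, 360), (393, 402)]
150 gold [] white [(204, 213), (392, 402)]
156 gold [(259, 379)] white [(205, 214), (392, 402)]
162 gold [(259, 379)] white [(205, 214), (392, 401)]
168 gold [(259, 267), (275, 379)] white [(206, 215), (392, 401)]
174 gold [(259, 265), (281, 358), (373, 380)] white [(206, 215), (267, 273), (360, 371), (391, 401)]
180 gold [(259, 265), (281, 302), (336, 358), (373, 380)] white [(207, 215), (267, 270), (360, 372), (391, 400)]
186 gold [(259, 265), (281, 300), (337, 358), (373, 380)] white [(207, 216), (267, 271), (360, 372), (391, 400)]
192 gold [(259, 265), (281, 300), (338, 358), (373, 380)] white [(267, 272), (360, 372), (391, 400)]
198 gold [(259, 265), (281, 300), (338, 358), (373, 380)] white [(267, 273), (360, 372), (390, 400)]
```

The gold lip spans columns 272–405 (centre 338.5) and the held cassette is centred at 319, so the hand has to go +10.8 mm in y. That agrees with the plan.

```bash
python3 -m inch '0 0.011 0 -0.005 0; 0 0.011 0.01 -0.005 0; 0 0.011 0.02 -0.005 0; 0 0.011 0.03 -0.005 0; 0 0.011 0.036 -0.005 0' && python3 -m inch '0 0 0 0 0; 0 0 0 0 0';  python3 -c "
from h import *
go(.522,.2053,.266,0)"
```

```text
clock: 31.2
position: [0.5345, 0.2069, 0.2705]
ee_rot: [0.003, -3.14, 0.001]
force: [0.9, 0.4, -3.0]
width: 0.15
gripper_force: 40.0
clock: 31.4
position: [0.535, 0.207, 0.2718]
ee_rot: [0.003, -3.141, 0.0]
force: [0.4, -0.0, -2.4]
width: 0.147
gripper_force: 40.0
shift [ 0.013  -0.0017  0.0058] roll 0.002 | pos [0.535  0.207  0.2718] yaw 0.0019 t 31.4 F [ 0.4 -0.  -2.4] w 0.147 gf 40.0
```

```bash
python3 -m inch '0 -0.0015 0.003 0 0; 0 -0.0015 0.006 0 0; 0.004 -0.0015 0.006 0 0; 0.008 -0.0015 0.006 0 0; 0.012 -0.0015 0.006 0 0' && python3 -m inch '0 0 0 0 0; 0 0 0 0 0'; python3 - <<'E'
from h import *
go(.522,.2055,.266,0)
a=arm.get_image("wrist").astype(int);cv2.imwrite("pics/gj.png",a[...,::-1].astype("uint8"))
gold=(a[...,0]-a[...,2]>90)&(a[...,0]>100)
f=lambda v:[(int(q[0]),int(q[-1])) for q in np.split(v,np.where(np.diff(v)>2)[0]+1) if len(q)>3]
for r in range(70,175,5):
    w=np.where(gold[r,200:440])[0]+200;wh=np.where(((a[r].max(1)-a[r].min(1))<25)&(a[r].min(1)>205))[0];wh=wh[(wh>200)&(wh<440)]
    print(r,"gold",f(w),"white",f(wh))
E
```

```text
clock: 31.9
position: [0.5224, 0.2057, 0.266]
ee_rot: [0.004, -3.142, -0.0]
force: [0.5, -0.2, -3.4]
width: 0.147
gripper_force: 40.0
clock: 32.1
position: [0.5228, 0.2058, 0.2662]
ee_rot: [-0.004, 3.141, 0.0]
force: [-0.6, 0.1, -2.7]
width: 0.152
gripper_force: 40.0
shift [ 0.0008 -0.0003  0.0002] roll 0.002 | pos [0.5228 0.2058 0.2662] yaw 0.0024 t 32.1 F [-0.6  0.1 -2.7] w 0.152 gf 40.0
70 gold [(237, 401)] white []
75 gold [(237, 401)] white []
80 gold [(237, 401)] white []
85 gold [(237, 401)] white []
90 gold [(237, 400)] white []
95 gold [(237, 400)] white []
100 gold [(238, 400)] white []
105 gold [(238, 399)] white []
110 gold [(238, 399)] white []
115 gold [(238, 399)] white []
120 gold [(239, 398)] white []
125 gold [] white [(279, 359)]
130 gold [] white [(279, 360)]
135 gold [] white [(241, 252), (279, 360)]
140 gold [] white [(241, 252), (279, 360), (384, 396)]
145 gold [] white [(241, 252), (279, 360), (384, 396)]
150 gold [] white [(241, 250), (384, 395)]
155 gold [(259, 379)] white [(242, 250), (384, 395)]
160 gold [(259, 379)] white [(242, 250), (384, 395)]
165 gold [(259, 379)] white [(242, 250), (383, 395)]
170 gold [(259, 265), (280, 358), (373, 380)] white [(242, 247), (267, 279), (360, 371), (383, 394)]
```

```bash
python3 -m inch '0.003 0 0 0 0; 0.006 0 0 0 0; 0.006 0 0.002 0 0; 0.006 0 0.004 0 0; 0.006 0 0.004 0 0' 40; python3 edges.py gold
```

```text
clock: 32.65
position: [0.5171, 0.2057, 0.2621]
ee_rot: [-0.003, 3.141, 0.0]
force: [-0.3, 0.4, 2.3]
width: 0.151
gripper_force: 40.0
col,toe row,front row [(290, 138, 151), (300, 138, 151), (310, 138, 151), (330, 138, 151), (345, 138, 151)]
shift [ 0.0175 -0.2056 -0.0379] roll 0.002 | pos [0.5171 0.2057 0.2621] yaw 0.002 t 32.7 F [ 0.5 -0.8  2. ] w 0.151 gf 40.0
```

```bash
python3 -m inch '0 0 0 0 0; 0 0 0.002 0 0; 0 0 0.004 0 0; 0 0 0.006 0 0; 0 0 0.008 0 0' 4 && python3 -m inch '0 0 0 0 0.035; 0 0 0 0 0.035; 0 0 0 0 0.035; 0 0 -0.03 0 0.035; 0 0 -0.07 0 0.02' 10 && python3 -m inch '0 0 0 0 0; 0 0 0 0 0; 0 0 0 0 0' ; python3 - <<'E'
from h import *
go(.631,.206,.31,0)
a=arm.get_image("wrist").astype(int);cv2.imwrite("pics/gk.png",a[...,::-1].astype("uint8"))
g=a[:,320].mean(1);print([(r,int(g[r])) for r in range(120,330,4)])
for lab,th in(("flat",0),("tilt",np.radians(14))):
    c,sn=np.cos(th),np.sin(th)
    print(lab,[tuple(int(v) for v in proj("wrist",[.4427+c*(x+.065)-sn*z,.2058,.03+sn*(x+.065)+c*z])) for x,z in((-.045,.02),(-.025,.02),(-.025,.05),(.035,.05))])
E
```

```text
clock: 33.2
position: [0.5179, 0.2056, 0.2543]
ee_rot: [-0.003, 3.139, 0.001]
force: [2.2, -0.3, 5.8]
width: 0.15
gripper_force: 4.0
clock: 33.7
position: [0.5158, 0.2055, 0.323]
ee_rot: [0.004, -3.137, 0.004]
force: [0.9, 1.1, -0.2]
width: 0.332
gripper_force: 0.0
clock: 34.0
position: [0.5163, 0.2056, 0.3231]
ee_rot: [0.004, -3.14, 0.001]
force: [-0.0, -0.2, -0.0]
width: 0.084
gripper_force: 0.0
shift [-1.147e-01  1.000e-04  1.290e-02] roll 0.002 | pos [0.5163 0.2056 0.3231] yaw 0.0024 t 34.0 F [-0.  -0.2 -0. ] w 0.084 gf 0.0
[(120, 184), (124, 184), (128, 184), (132, 184), (136, 184), (140, 233), (144, 232), (148, 185), (152, 184), (156, 184), (160, 184), (164, 183), (168, 183), (172, 173), (176, 52), (180, 52), (184, 53), (188, 54), (192, 54), (196, 53), (200, 41), (204, 41), (208, 41), (212, 41), (216, 41), (220, 41), (224, 41), (228, 41), (232, 41), (236, 41), (240, 41), (244, 40), (248, 40), (252, 41), (256, 41), (260, 41), (264, 40), (268, 40), (272, 40), (276, 40), (280, 39), (284, 88), (288, 138), (292, 138), (296, 138), (300, 137), (304, 137), (308, 56), (312, 75), (316, 88), (320, 101), (324, 117), (328, 120)]
flat [(156, 318), (188, 318), (195, 318), (295, 317)]
tilt [(148, 318), (181, 318), (173, 318), (285, 317)]
```

Gold is resting tilted: front edge at row 148 and rib at rows 174–284, which matches the 14° prediction. Pressing its pad.

```bash
python3 -m inch '-0.03 0 0 0 0; -0.06 0 0 0 0; -0.09 0 0.02 0 0; -0.115 0 0.05 0 0; -0.115 0 0.08 0 0' 20 && python3 -m inch '0 0 0.01 0 0; 0 0 0.016 0 0; 0 0 0.02 0 0; 0 0 0.025 0 0; 0 0 0.029 0 0' && python3 -m inch '0 0 0.004 0 0; 0 0 0.008 0 0; 0 0 0.012 0 0; 0 0 0.015 0 0; 0 0 0.017 0 0' && python3 -m inch '0 0 0.001 0 0; 0 0 0.002 0 0; 0 0 0.002 0 0; 0 0 0.002 0 0'
```

```text
clock: 34.55
position: [0.6344, 0.205, 0.2417]
ee_rot: [-0.001, 3.14, -0.001]
force: [0.3, 0.1, -0.1]
width: 0.004
gripper_force: 0.0
clock: 35.05
position: [0.632, 0.2062, 0.2158]
ee_rot: [-0.004, 3.14, 0.001]
force: [0.2, 0.3, -0.5]
width: 0.008
gripper_force: 0.0
clock: 35.55
position: [0.6331, 0.2059, 0.1986]
ee_rot: [-0.003, 3.138, 0.001]
force: [5.4, 0.1, 5.4]
width: 0.005
gripper_force: 3.1
clock: 35.95
position: [0.6334, 0.2059, 0.1969]
ee_rot: [-0.003, 3.137, 0.001]
force: [5.8, 0.4, 4.4]
width: 0.007
gripper_force: 3.2
```

```bash
python3 -m inch '0 0 0.001 0 0; 0 0 0.002 0 0; 0 0 0.003 0 0; 0 0 0.003 0 0; 0 0 0.003 0 0' && python3 -m inch '0 0 0 0 0; 0 0 0.001 0 0; 0 0 0.001 0 0'
```

```text
clock: 36.45
position: [0.6335, 0.2059, 0.194]
ee_rot: [-0.003, 3.137, 0.001]
force: [5.4, 0.8, 4.8]
width: 0.007
gripper_force: 3.5
clock: 36.75
position: [0.6337, 0.2059, 0.1935]
ee_rot: [-0.003, 3.137, 0.002]
force: [5.8, 0.0, 9.1]
width: 0.005
gripper_force: 5.4
```

At the stop. Release slowly, back off over the rack and check both.

```bash
python3 -m inch '0 0 -0.008 0 0; 0 0 -0.02 0 0; 0 0 -0.06 0 0; 0.02 -0.01 -0.1 0 0; 0.05 -0.02 -0.13 0 0' && python3 -m inch '0.05 -0.02 -0.03 0 0; 0.1 -0.035 -0.08 0 0; 0.12 -0.035 -0.08 0 0; 0.12 -0.035 -0.08 0 0; 0.12 -0.035 -0.08 0 0'; python3 - <<'E'
from h import *
go(.5,.1,.4,0)
im=arm.get_image("wrist");cv2.imwrite("pics/fin.png",cv2.resize(im[100:400,170:490,::-1],None,fx=2,fy=2,interpolation=cv2.INTER_CUBIC))
for y in(.096,.2058):
  c0=int(proj("wrist",[.5067,y,.08])[1]);g=im[:,c0].astype(int).mean(1)
  print(c0,[(r,int(g[r])) for r in range(196,254,2)],[(r,int(g[r])) for r in range(300,385,4)])
  for lab,th in(("flat",0),("tilt",np.radians(14))):
    c,sn=np.cos(th),np.sin(th)
    print(lab,[tuple(int(v) for v in proj("wrist",[.4427+c*(x+.065)-sn*z,y,.03+sn*(x+.065)+c*z])) for x,z in((-.045,.02),(-.025,.02),(-.025,.05),(.035,.05))],int(proj("wrist",[.6157,y,.032])[0]))
E
```

```text
clock: 37.25
position: [0.5818, 0.1854, 0.3237]
ee_rot: [-0.003, 3.141, -0.0]
force: [0.7, 0.1, 1.5]
width: 0.004
gripper_force: 0.0
clock: 37.75
position: [0.4608, 0.1504, 0.4026]
ee_rot: [0.005, -3.141, -0.002]
force: [-0.2, 0.0, -0.2]
width: 0.008
gripper_force: 0.0
shift [-0.039  -0.0506  0.0025] roll 0.003 | pos [0.4608 0.1504 0.4026] yaw 0.0032 t 37.75 F [-0.2  0.  -0.2] w 0.008 gf 0.0
249 [(196, 79), (198, 79), (200, 79), (202, 79), (204, 81), (206, 129), (208, 145), (210, 139), (212, 140), (214, 72), (216, 65), (218, 71), (220, 71), (222, 72), (224, 72), (226, 72), (228, 72), (230, 72), (232, 73), (234, 73), (236, 73), (238, 68), (240, 31), (242, 23), (244, 21), (246, 20), (248, 25), (250, 31), (252, 32)] [(300, 29), (304, 50), (308, 48), (312, 56), (316, 56), (320, 56), (324, 56), (328, 56), (332, 56), (336, 56), (340, 56), (344, 56), (348, 55), (352, 55), (356, 43), (360, 39), (364, 39), (368, 39), (372, 39), (376, 38), (380, 63), (384, 60)]
flat [(217, 253), (239, 254), (249, 248), (319, 251)] 365
tilt [(211, 252), (235, 252), (235, 245), (314, 245)] 365
386 [(196, 176), (198, 177), (200, 176), (202, 176), (204, 175), (206, 195), (208, 222), (210, 218), (212, 221), (214, 166), (216, 113), (218, 169), (220, 172), (222, 171), (224, 171), (226, 171), (228, 171), (230, 171), (232, 171), (234, 171), (236, 172), (238, 166), (240, 82), (242, 22), (244, 20), (246, 21), (248, 25), (250, 38), (252, 42)] [(300, 28), (304, 48), (308, 48), (312, 57), (316, 57), (320, 57), (324, 57), (328, 57), (332, 56), (336, 56), (340, 56), (344, 56), (348, 56), (352, 56), (356, 44), (360, 38), (364, 38), (368, 38), (372, 41), (376, 65), (380, 65), (384, 60)]
flat [(217, 382), (240, 381), (249, 387), (319, 384)] 365
tilt [(211, 383), (235, 383), (236, 390), (314, 389)] 365
```

View pics/fin.png

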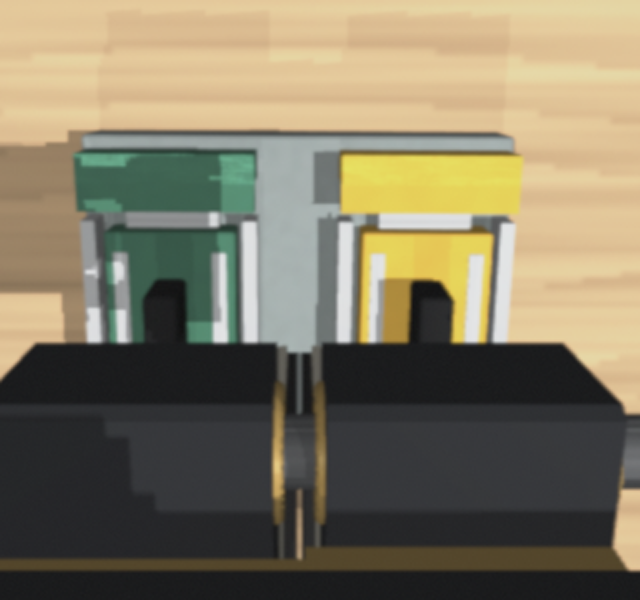

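Both cassettes look flat and identical: front edge at row 216 and rib base at row 239 in both, tongues under their lips. One last check of the gold latch pad.

```bash
python3 -m inch '-0.004 0.028 0 0 0; -0.008 0.055 0 0 0; -0.008 0.055 0 0 0; -0.008 0.055 0 0 0; -0.008 0.055 0 0 0'; python3 - <<'E'
from h import *
go(.4686,.2057,.402,0)
im=arm.get_image("wrist").astype(int);g=im[:,318].mean(1);v=cv2.imread("pics/v1.png")[:,318].astype(int).mean(1)
print("now/teal",[(r,int(g[r]),int(v[r])) for r in range(200,385,4)])
print([im[r,318].tolist() for r in range(352,386,4)],[int(proj("wrist",[.6287+d,.2058,.032])[0]) for d in(-.013,.013)])
E
```

```text
clock: 38.3
position: [0.4702, 0.2048, 0.4011]
ee_rot: [0.002, -3.14, 0.003]
force: [-0.2, -0.0, -0.4]
width: 0.006
gripper_force: 0.0
shift [ 0.0016  0.0009 -0.0009] roll 0.001 | pos [0.4702 0.2048 0.4011] yaw 0.0011 t 38.3 F [-0.2 -0.  -0.4] w 0.006 gf 0.0
now/teal [(200, 219, 218), (204, 146, 153), (208, 176, 107), (212, 176, 109), (216, 175, 111), (220, 174, 112), (224, 174, 111), (228, 165, 110), (232, 21, 24), (236, 22, 22), (240, 43, 39), (244, 44, 43), (248, 43, 43), (252, 43, 43), (256, 44, 43), (260, 44, 43), (264, 44, 43), (268, 44, 43), (272, 44, 43), (276, 34, 33), (280, 29, 29), (284, 29, 29), (288, 30, 30), (292, 30, 29), (296, 29, 29), (300, 29, 27), (304, 29, 28), (308, 47, 47), (312, 58, 56), (316, 64, 69), (320, 79, 86), (324, 103, 100), (328, 111, 103), (332, 114, 104), (336, 106, 98), (340, 78, 75), (344, 61, 60), (348, 78, 78), (352, 79, 79), (356, 105, 103), (360, 90, 61), (364, 99, 67), (368, 99, 67), (372, 99, 69), (376, 99, 69), (380, 69, 66), (384, 62, 61)]
[[78, 79, 80], [104, 107, 106], [120, 99, 53], [131, 112, 56], [130, 112, 56], [130, 112, 56], [130, 111, 56], [89, 75, 45], [79, 67, 42]] [358, 381]
```

Gold matches the teal picture row for row. Its pad shows at rows 358–380, exactly where a shut latch should put it.

```bash
python3 -c "
from cell import arm
print(arm.sign_off())"
```

```text
the job is handed in; nothing more can be done
None
```

Both cassettes are loaded in their own bays, and the job was handed in at about 38 s: in the wrist pictures both lie flat with tongues under the lips and pads at the latch-shut position, and the bystanders, though not re-measured, were kept well clear of the arm's path.

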